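# Hang the rinsed jar on the drying peg and put its spatula away

### The job

Put the rinsed sample things away to dry: lift the blue jar out of its draining cradle, turn it upside down and lower it over the free peg of the drying rack until its mouth rests on the peg's yellow seat; set it down gently, neither dropping it nor forcing it. Lay the orange-handled spatula flat and lengthwise in the empty compartment of the green tray, near the compartment's middle. Leave the other things where they are.

Things in the scene. Friction and masses are not known exactly. Their poses are not given: they have to be found in the camera images.
- jar: Blue round jar: outer diameter 46, height 100, wall 3 (inner diameter 40), base 5 thick, 0.08-0.15 kg. Origin at the outside centre of its closed base; z along its axis to the open mouth. It starts lying on the cradle, sloping 15 degrees, mouth at the low end, axis 66 above the bench at mid-length. A grasp tilted about 37 degrees lets it be turned the needed 75 degrees to end tilted the other way.
- jar_mouth (a point): Centre of the jar's open mouth, on its axis, 100 from the base.
- jar_grip (a point): A point on the jar's axis 30 from the base, a good place to grip across the diameter. Same axes as the jar.
- cradle: Fixed draining cradle: grey plate 130 x 70 x 8 with two 8 thick steel rods, 26 apart, sloping 15 degrees down towards its +x; the jar lies on them, its rim against a cross bar at the low end covering only the rim's lowest few mm. Rods lie wholly under the jar, within 17 of its middle plane; open above and at the sides: lift straight up. Origin at the centre of the plate's underside.
- rack: Fixed drying rack: white deck 120 (x) x 250 (y), deck top 20 above the bench, with two white pegs standing 130 apart on its y line, one free and one taken (either end). Origin at the centre of its underside.
- peg: Free fixed peg. Origin: centre of its foot on the deck (20 above bench), z up. Shaft diameter 33 up to 86, tapering to 18 at 108; 12 wide tip at 112. Round it a yellow seat disc, diameter 60, its top anywhere 22 to 67 above the origin, set anew every time, not reported: feel (or see) it. The seat is sprung: bears 2.5 N unmoved, then gives 6 mm at 0.5 N per mm to a hard stop; damped.
- peg_tip (a point): Top of the free peg, on its axis, 112 above the peg's origin.
- peg_used: The other peg, fixed, 75 high, seat top at 20; the grey jar hangs on it. Origin at the centre of its foot.
- tray: Fixed green open tray, 200 (x) x 154 (y) x 20 high, walls 4, floor 4 thick, divided along x into two compartments 192 long and 71 wide, at +y (empty) and at -y (the brush lies there). Origin at the centre of its underside.
- tray_slot (a point): Centre of the empty compartment's floor (4 above the bench); x runs along the compartment, y across it, z up.
- spatula: Loose spatula 153 long lying flat on the bench along its own x: orange handle 85 x 12 x 10 from x -75 to +10, then a steel stem 8 wide and 4 thick and a blade 18 wide and 3 thick, to x +78. Origin at its underside, z up; about 50 g.
- spatula_grip (a point): Point on the spatula's handle, 5 above its underside, near its centre of mass; grip across the 12 wide handle. Same axes as the spatula.
- brush: Bystander: small red brush, 150 long, loose in the other compartment.
- reagent: Bystander: amber bottle, diameter 44, height 85, loose on the bench beyond the work area.
- control_vial: Bystander: small amber vial, diameter 32, height 50, loose on the bench beyond the work area.
- grey_jar: Bystander: grey jar of diameter 46 and height 70, loose, upside down on the other peg; its top is 110 above the bench. Origin at the centre of its closed base (on top), z down to its mouth.
Not all that is in view belongs to the job. Of the things like the spatula, leave any that is pink, red or turquoise; of the rest the smaller one is meant.

How it is judged:
By the outcome, as a careful person would: the job done as asked, in the order asked, and still so for the second after the job is handed in, with the robot touching nothing.
It also fails if it takes over 67 s, if anything falls off the work surface, if the arm or the gripper's body presses on something with over 40 N, if the wrist force passes 120 N, or if a joint passes its speed limit or range.

### The arm

A 6-joint arm with a two-finger parallel gripper is mounted at the origin on the work surface. World frame = base frame: x ahead of the robot, y to its left, z up, the work surface at z = 0. Lengths are in m, angles in rad, forces in N, time in s.
With the tool pointing down it reaches from about 0.35 to 0.775 m from the base axis. Payload 5.5 kg.
Tool frame: the origin (TCP) lies on the centre line of the jaws, within the pads' length; the fingertips stand 11 mm ahead of it and the grasp point (between the pads) lies 8 mm behind it; z points along the fingers, y is the line along which they close (so a half turn about z gives the same grasp; the last joint's range is limited). The gripper opens to 85 mm and grips with 20 to 120 N. Pads are 22 mm wide; open, the fingers measure 114 mm over their backs; the gripper's body (76 mm by 85 mm) begins 54 mm behind the grasp point. The pads swing forward as they close: fully open they stand 13 mm farther back than shut.
Start: joints at [-1.477, 0.313, 0.046, 1.304, 0, 1.431], TCP at [0.133, -0.559, 0.206] pointing down, gripper open.
Joint ranges: [-2.76, 2.76], [-0.86, 1.69], [-1.03, 1.26], [-2.2, 2.34], [-1.47, 1.5], [-3.14, 3.14]. Speed limits (rad/s): [2.57, 2.57, 3.14, 3.14, 3.14, 3.14].

### API

Orientations are given as a unit quaternion [w, x, y, z].
In Python, from workcell import env, viewer, order, models gives the robot as it stands.
- The arm moves only by the tool drive_tool, never from a script. Its argument "series" is a list that holds one entry, the list of rows, each a list of 6 numbers: the shift along the tool's x, y, z each as a share of 120 mm, from -1 to 1, then the turn, a rotation vector about the tool's x, y, z each as a share of 180 degrees, from -1 to 1. A call has 1 to 20 rows; each row shifts and turns the commanded pose from where the row before left it, along the tool's axes as they then stand; what a row does not reach is not made up. A row lasts 1/8 s, in which the tool goes at most 62.5 mm and 10.7 degrees, less where a joint would pass 70% of its speed; a pose out of reach is approached as far as the arm can. A call with a number of a shift or a turn outside -1 to 1 is refused whole. A call with a gripper value outside its range is refused whole. "jaw" is the opening, from -1 (shut) to 1 (fully open), set as the call begins (left out, the last holds). The fingers move at their own pace and stop on an object; "grip_force" is the grip in N (left out, the last holds). Time passes only in rows, so rows that do not move let the fingers close. It gives the time, the measured TCP pose, the force, the opening and the grip force at its end, in the units of the state.
- env.get_state(): the state, without advancing time (a new reading comes with each control period).
- viewer.read_camera(name): name is "scene" or "top"; returns the picture (420x560x3 uint8, red, green, blue); there is no depth.
- viewer.camera_info(name): a dict with "intrinsics" (3x3 intrinsics, pixels), "R" (3x3) and "t" (3): a world point X has camera coordinates R X + t. Camera axes: x right, y down, z forward; pixel columns grow to the right and rows downward; lengths in m; the calibration is good to about 2 mm. A picture is of the moment at which its call begins. camera_info takes no time and is no camera call.
- order.hand_in(): hands the job in; it is judged then, once.
Trained networks look in the newest picture that a camera, given by its name, has taken for a name from the list of things; names that differ only in an ending like _2 or _b are one class to them, and where a whole thing is asked for, a point or a joint stands for the part that bears it (a point fixed in the world has none). Each returns a list of dicts, best first, with "score" (0 to 1); they miss things now and then, are a little off and sometimes report something else, mostly with a low value. They report only what shows in the picture. A call takes as long as a camera call. They do not tell look-alikes from the thing itself.
- models.silhouettes(label, camera): "region" (420x560 bool, what is visible of it) and "location" ([column, row] in pixels, amid what is visible of it).
The state is a dict: "clock": time; "joint_pos": joint angles; "qvel": joint speeds; "tau": joint torques, N m; "tcp_pos": TCP position; "orientation": TCP orientation; "wrist_force": force on the tool from outside, world axes, zero at the start; "ft_torque": the same for the moment, N m; "finger_gap": finger opening in m; "grip_force": force on a finger pad.
Only numpy, scipy, OpenCV 4.12 (cv2) and the standard library are available. Lean on these libraries where they do the work, as an engineer would, in place of code of your own. Each camera call takes 0.05 s, during which the arm holds its last target. There are 200 camera calls.

## Working session

There is one attempt and no reset: what is moved stays moved. The work goes in short steps, Python scripts to look and compute and a tool call to move; the robot and the scene stay as the last step left them, time stands still between calls to the robot, and variables do not carry over. Pictures are saved under pics/ and viewed, at most 10 in all, crops included, and the job is handed in when it is done.

Besides the shell and the picture viewer there is one more tool, called after "Emit:" as a command line: name --argument value ..., lists and objects as JSON in quotes. drive_tool: Moves the arm, as the interface text tells. Its arguments: {"type":"object","properties":{"series":{"type":"array"},"jaw":{"type":"number"},"grip_force":{"type":"number"}},"required":["series"]}

```bash
ls; mkdir -p pics; cat > h.py <<'E'
import numpy as np, cv2
from workcell import env, viewer, order, models
def snap(c,name=None):
    im=viewer.read_camera(c)
    if name: cv2.imwrite('pics/'+name,im[:,:,::-1])
    return im
def ray(c,uv):
    i=viewer.camera_info(c);K=np.array(i['intrinsics']);R=np.array(i['R']);t=np.array(i['t'])
    return -R.T@t, R.T@np.linalg.solve(K,[uv[0],uv[1],1.])
def atz(c,uv,z):
    o,d=ray(c,uv); return o+d*(z-o[2])/d[2]
def proj(c,X):
    i=viewer.camera_info(c);p=np.array(i['intrinsics'])@(np.array(i['R'])@np.asarray(X,float)+np.array(i['t'])); return p[:2]/p[2]
E
python3 - <<'E'
from h import *
np.set_printoptions(precision=4,suppress=True)
a=snap('scene','s0.png');b=snap('top','t0.png')
for c in('scene','top'):
    print(c,ray(c,(280,210)))
    for l in('jar','cradle','peg','rack','tray','spatula','peg_used','grey_jar'):
        for r in models.silhouettes(l,c)[:4]:
            ys,xs=np.nonzero(r['region']); print(l,round(r['score'],2),r['location'],len(xs),xs.min(),xs.max(),ys.min(),ys.max())
print(env.get_state())
E
```

```text
pics
scene (array([1.575 , 0.0859, 0.9328]), array([-0.787 , -0.0564, -0.6145]))
jar 0.61 [395.2, 241.9] 594 381 406 226 259
cradle 0.86 [386.9, 266.0] 738 374 406 243 279
peg 0.93 [126.4, 221.8] 578 117 138 195 234
rack 0.71 [152.4, 238.6] 2262 100 203 215 257
tray 0.6 [294.8, 229.9] 2606 256 321 203 260
spatula 0.87 [375.5, 193.8] 371 357 393 175 215
spatula 0.86 [162.2, 293.9] 333 126 187 290 300
spatula 0.62 [296.7, 292.3] 460 264 328 288 298
spatula 0.62 [463.2, 303.5] 352 455 470 285 328
peg_used 0.7 [178.0, 238.0] 148 165 187 229 241
grey_jar 0.89 [174.6, 218.9] 576 164 184 203 235
top (array([0.3804, 0.0471, 1.1871]), array([ 0.1035, -0.0082, -0.9946]))
jar 0.93 [177.6, 187.3] 756 166 186 167 207
cradle 0.77 [188.2, 199.4] 639 169 195 166 215
peg 0.69 [446.2, 195.2] 520 432 460 186 209
rack 0.58 [416.5, 199.0] 3187 368 463 172 222
tray 0.77 [273.2, 225.0] 3690 249 310 183 260
tray 0.44 [385.2, 197.2] 188 381 402 182 207
spatula 0.78 [374.3, 279.2] 303 356 395 259 303
spatula 0.71 [265.8, 139.4] 285 241 295 136 143
spatula 0.64 [189.3, 304.2] 473 172 208 263 334
spatula 0.59 [386.9, 124.1] 230 362 415 120 125
grey_jar 0.73 [397.7, 191.6] 373 385 409 182 201
{'clock': 0.9, 'joint_pos': array([-1.4766,  0.3132,  0.0461,  1.3036, -0.    ,  1.4312]), 'qvel': array([ 0.0001,  0.0005, -0.0007,  0.0002, -0.0002,  0.0005]), 'tau': array([  0.0007, -48.0448,  29.8815,   0.0001,  -0.0003,   0.    ]), 'tcp_pos': array([ 0.1332, -0.5594,  0.2064]), 'orientation': array([ 0.0001,  0.9932,  0.1166, -0.    ]), 'wrist_force': array([-0.3124, -0.3118, -0.665 ]), 'ft_torque': array([-0.0167, -0.0252,  0.0381]), 'grip_force': 0.0, 'finger_gap': 0.08554075999311603}
```

```bash
python3 - <<'E'
import cv2,numpy as np
a=cv2.imread('pics/t0.png')
cv2.imwrite('pics/t0c.png',cv2.resize(a[100:350,140:480],None,fx=2.35,fy=2.35,interpolation=cv2.INTER_CUBIC))
a=cv2.imread('pics/s0.png')
cv2.imwrite('pics/s0c.png',cv2.resize(a[140:360,90:490],None,fx=2,fy=2,interpolation=cv2.INTER_CUBIC))
E
```

```text
(no output)
```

View pics/t0c.png

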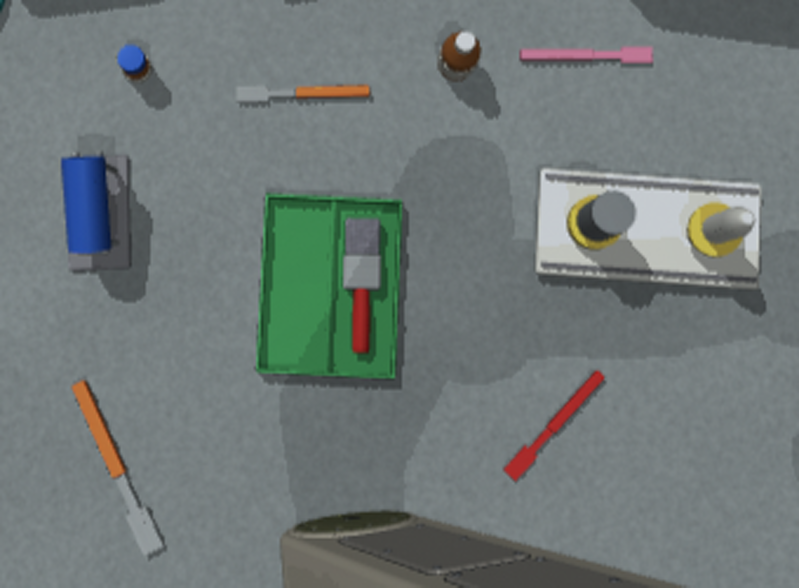

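View pics/s0c.png

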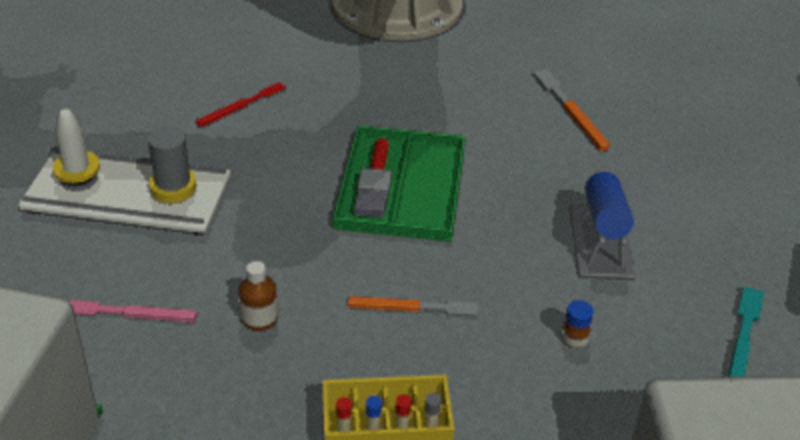

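```bash
cat > fit.py <<'E'
from h import *
from scipy.optimize import minimize
SS=4
def mask(pts_groups,c,dil=0):
    m=np.zeros((420*SS,560*SS),np.uint8)
    for P in pts_groups:
        q=np.array([proj(c,p) for p in P]); q=((q+0.5)*SS-0.5).astype(np.float32)
        cv2.fillConvexPoly(m,np.round(cv2.convexHull(q)).astype(np.int32),1)
    return m
A=np.linspace(0,2*np.pi,40,endpoint=False)
def circ(c,ax,r):
    ax=ax/np.linalg.norm(ax); u=np.cross(ax,[0.3,1,.2]);u/=np.linalg.norm(u);v=np.cross(ax,u)
    return [c+r*(np.cos(a)*u+np.sin(a)*v) for a in A]
def jar(p,s=1,sl=15):
    x,y,yaw=p; sl=np.radians(sl); ax=np.array([np.cos(yaw)*np.cos(sl),np.sin(yaw)*np.cos(sl),-np.sin(sl)])
    m=np.array([x,y,.066]); return [circ(m-.05*ax,ax,.023)+circ(m+.05*ax,ax,.023)]
def peg(p):
    x,y,h=p; z=np.array([0,0,1.]); o=np.array([x,y,.02])
    C=lambda hh,r:circ(o+hh*z,z,r)
    return [C(h,.0165)+C(.086,.0165)+C(.108,.009)+C(.112,.006), C(h,.03)+C(h-.006,.03)]
def box(p,lx,ly,h,z0=0):
    x,y,w=p; c,s=np.cos(w),np.sin(w)
    return [[np.array([x+c*a-s*b,y+s*a+c*b,z]) for a in(-lx/2,lx/2) for b in(-ly/2,ly/2) for z in(z0,z0+h)]]
def fit(f,masks,p0,step):
    M={c:cv2.resize(m.astype(np.uint8),None,fx=SS,fy=SS,interpolation=cv2.INTER_NEAREST) for c,m in masks.items()}
    def cost(p):
        t=0
        for c,m in M.items():
            k=mask(f(p),c); t+=1-(k&m).sum()/max(1,(k|m).sum())
        return t/len(M)
    S=np.vstack([p0]+[np.array(p0)+np.eye(len(p0))[i]*step[i] for i in range(len(p0))])
    r=minimize(cost,p0,method='Nelder-Mead',options=dict(initial_simplex=S,xatol=2e-4,fatol=1e-4,maxiter=200)); return r.x,r.fun
E
python3 - <<'E'
from fit import *
np.set_printoptions(precision=4,suppress=True)
snap('scene');snap('top')
S=lambda l,c:models.silhouettes(l,c)[0]['region']
two=lambda l:{c:S(l,c) for c in('top','scene')}
R=two
j=two('jar');x0=atz('top',(177,187),.066);print('jar0',x0)
for yaw in(0,np.pi):
    print('jar',yaw,fit(jar,j,[x0[0],x0[1],yaw],[.01,.01,.15]))
    for c in j: print(c,fit(jar,{c:j[c]},[x0[0],x0[1],yaw],[.01,.01,.15]))
cr=two('cradle'); 
pm=two('peg');x0=atz('top',(442,196),.06);print('peg0',x0)
for h in(.03,.05): print('peg',fit(peg,pm,[x0[0],x0[1],h],[.01,.01,.01]))
for c in pm: print(c,fit(peg,{c:pm[c]},[x0[0],x0[1],.04],[.01,.01,.01]))
rk=atz('top',(416,199),.02)
tr=atz('top',(281,222),.02); t=two('tray');print(tr)
for c in t:
  m=t[c].astype(np.uint8);q=cv2.convexHull(np.argwhere(m)[:,::-1].astype(np.int32));mm=np.zeros_like(m);cv2.fillConvexPoly(mm,q,1);t[c]=mm
  print(c,fit(lambda p:box(p,.2,.154,.02),{c:mm},[tr[0],tr[1],0],[.01,.01,.1]))
print('tray',fit(lambda p:box(p,.2,.154,.02),t,[tr[0],tr[1],0],[.01,.01,.1]))
for c in('top','scene'):
  for r in models.silhouettes('spatula',c)[:5]:
    q=cv2.minAreaRect(np.argwhere(r['region'])[:,::-1].astype(np.float32)); b=cv2.boxPoints(q)
    k=0 if np.linalg.norm(b[0]-b[1])<np.linalg.norm(b[1]-b[2]) else 1
    e=[(b[k]+b[k+1])/2,(b[(k+2)%4]+b[(k+3)%4])/2]; E=[atz(c,v,.004) for v in e]
    print(c,r['location'],E[0],E[1],np.linalg.norm(E[0]-E[1]))
a=cv2.imread('pics/s0.png')[215:285,360:420]; b=cv2.imread('pics/t0.png')[155:225,155:215]
cv2.imwrite('pics/z.png',cv2.resize(np.hstack([a,b]),None,fx=6.5,fy=6.5,interpolation=cv2.INTER_CUBIC))
E
```

```text
jar0 [0.5582 0.2973 0.066 ]Traceback (most recent call last):
  File "<stdin>", line 9, in <module>
  File "fit.py", line 32, in fit
    r=minimize(cost,p0,method='Nelder-Mead',options=dict(initial_simplex=S,xatol=2e-4,fatol=1e-4,maxiter=200)); return r.x,r.fun
    res = _minimize_neldermead(fun, x0, args, callback, bounds=bounds,
                               **options)
    fxc = func(xc)
    fx = function(np.copy(x), *(wrapper_args + args))
  File "fit.py", line 29, in cost
    k=mask(f(p),c); t+=1-(k&m).sum()/max(1,(k|m).sum())
  File "fit.py", line 7, in mask
    q=np.array([proj(c,p) for p in P]); q=((q+0.5)*SS-0.5).astype(np.float32)
                ~~~~^^^^^
  File "h.py", line 13, in proj
    i=viewer.camera_info(c);p=np.array(i['intrinsics'])@(np.array(i['R'])@np.asarray(X,float)+np.array(i['t'])); return p[:2]/p[2]
ValueError: time passes only in moves, steps and waits
```

```bash
sed -i 's/^def snap/import functools\n@functools.cache\ndef info(c): return viewer.camera_info(c)\ndef snap/; s/i=viewer.camera_info(c)/i=info(c)/' h.py
cat > m1.py <<'E'
from fit import *
np.set_printoptions(precision=4,suppress=True)
info('top');info('scene')
snap('scene');snap('top')
D={(l,c):models.silhouettes(l,c) for l in('jar','peg','tray','spatula') for c in('top','scene')}
two=lambda l:{c:D[l,c][0]['region'] for c in('top','scene')}
j=two('jar');x0=atz('top',(177,187),.066);print('jar0',x0)
for yaw in(0,np.pi):
    print('jar',yaw,fit(jar,j,[x0[0],x0[1],yaw],[.01,.01,.15]))
    for c in j: print(c,fit(jar,{c:j[c]},[x0[0],x0[1],yaw],[.01,.01,.15]))
pm=two('peg');x0=atz('top',(442,196),.06);print('peg0',x0)
for h in(.03,.05): print('peg',fit(peg,pm,[x0[0],x0[1],h],[.01,.01,.01]))
for c in pm: print(c,fit(peg,{c:pm[c]},[x0[0],x0[1],.04],[.01,.01,.01]))
tr=atz('top',(281,222),.02); t=two('tray');print(tr)
for c in t:
  m=t[c].astype(np.uint8);q=cv2.convexHull(np.argwhere(m)[:,::-1].astype(np.int32));mm=np.zeros_like(m);cv2.fillConvexPoly(mm,q,1);t[c]=mm
  print(c,fit(lambda p:box(p,.2,.154,.02),{c:mm},[tr[0],tr[1],0],[.01,.01,.1]))
print('tray',fit(lambda p:box(p,.2,.154,.02),t,[tr[0],tr[1],0],[.01,.01,.1]))
for c in('top','scene'):
  for r in D['spatula',c][:5]:
    q=cv2.minAreaRect(np.argwhere(r['region'])[:,::-1].astype(np.float32)); b=cv2.boxPoints(q)
    k=0 if np.linalg.norm(b[0]-b[1])<np.linalg.norm(b[1]-b[2]) else 1
    e=[(b[k]+b[k+1])/2,(b[(k+2)%4]+b[(k+3)%4])/2]; E=[atz(c,v,.004) for v in e]
    print(c,r['location'],E[0],E[1],np.linalg.norm(E[0]-E[1]))
a=cv2.imread('pics/s0.png')[215:285,360:420]; b=cv2.imread('pics/t0.png')[155:225,155:215]
cv2.imwrite('pics/z.png',cv2.resize(np.hstack([a,b]),None,fx=6.5,fy=6.5,interpolation=cv2.INTER_CUBIC))
E
python3 m1.py
```

```text
jar0 [0.5582 0.2973 0.066 ]
jar 0 (array([0.559 , 0.2981, 0.1421]), np.float64(0.20062745079130156))
top (array([0.5597, 0.2986, 0.128 ]), np.float64(0.07123098201936373))
scene (array([0.549 , 0.2948, 0.2334]), np.float64(0.29307366106486576))
jar 3.141592653589793 (array([0.5596, 0.2978, 3.157 ]), np.float64(0.08070935662701101))
top (array([0.5589, 0.2988, 3.1453]), np.float64(0.04303020767778476))
scene (array([0.5633, 0.2964, 3.1605]), np.float64(0.07686009620304979))
peg0 [ 0.5289 -0.3749  0.06  ]
peg (array([ 0.5283, -0.3879,  0.0183]), np.float64(0.11388567272295452))
peg (array([ 0.5282, -0.3883,  0.0165]), np.float64(0.11416524582264698))
top (array([ 0.5268, -0.3839,  0.0291]), np.float64(0.05159071367153911))
scene (array([ 0.5343, -0.3858,  0.0178]), np.float64(0.12109898525751484))
[0.4702 0.0353 0.02  ]
top (array([ 0.4718,  0.0385, -0.056 ]), np.float64(0.030361878231055628))
scene (array([ 0.4783,  0.0371, -0.0589]), np.float64(0.028738575480617756))
tray (array([ 0.4745,  0.0375, -0.062 ]), np.float64(0.047296552459468844))
top [377.0, 275.7] [ 0.3701 -0.2642  0.004 ] [ 0.2619 -0.1588  0.004 ] 0.15104182425546844
top [187.6, 299.8] [0.3695 0.3195 0.004 ] [0.1844 0.2346 0.004 ] 0.20366846438908143
top [129.6, 126.3] [0.8273 0.4102 0.004 ] [0.6318 0.4794 0.004 ] 0.20741928885385794
top [177.6, 189.4] [0.6236 0.3181 0.004 ] [0.5138 0.3086 0.004 ] 0.11028865904229078
top [395.9, 126.7] [ 0.7372 -0.338   0.004 ] [ 0.7386 -0.1882  0.004 ] 0.1498349110190532
scene [463.1, 301.1] [0.631  0.4766 0.004 ] [0.7741 0.43   0.004 ] 0.1504986489995054
scene [159.9, 295.1] [ 0.7382 -0.3335  0.004 ] [ 0.7382 -0.1878  0.004 ] 0.14570354556095413
scene [374.7, 194.4] [0.1845 0.2308 0.004 ] [0.3736 0.319  0.004 ] 0.20867339215982278
scene [393.6, 244.8] [0.433  0.2965 0.004 ] [0.5559 0.3247 0.004 ] 0.12606460752756984
scene [293.3, 293.4] [ 0.6988 -0.0139  0.004 ] [0.6998 0.1408 0.004 ] 0.15466394414802678
```

View pics/z.png

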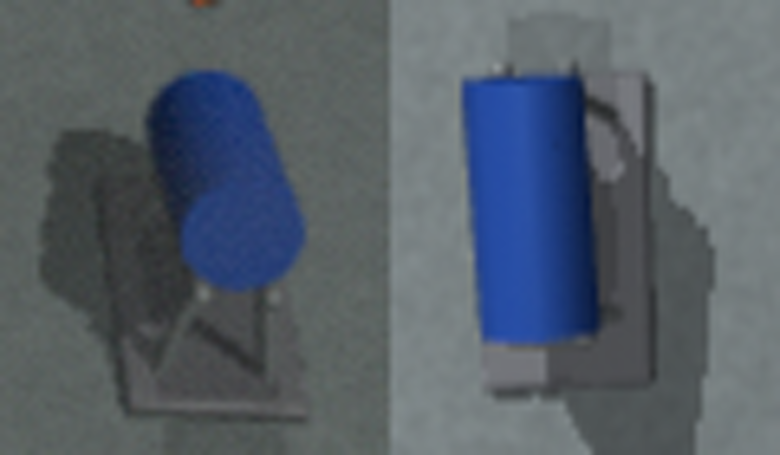

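```bash
cat > m2.py <<'E'
from fit import *
np.set_printoptions(precision=4,suppress=True)
I={c:snap(c) for c in('top','scene')}
H={c:cv2.cvtColor(I[c],cv2.COLOR_RGB2HSV) for c in I}
np.savez('im.npz',**I)
def col(c,h0,h1,s,v,win):
    m=((H[c][...,0]>=h0)&(H[c][...,0]<=h1)&(H[c][...,1]>=s)&(H[c][...,2]>=v)).astype(np.uint8)
    w=np.zeros_like(m);a,b,d,e=win;w[d:e,a:b]=1; return m*w
def hull(m):
    o=np.zeros_like(m); n,L,st,_=cv2.connectedComponentsWithStats(m); k=1+st[1:,4].argmax(); m=(L==k).astype(np.uint8)
    cv2.fillConvexPoly(o,cv2.convexHull(np.argwhere(m)[:,::-1].astype(np.int32)),1); return o
j={'top':hull(col('top',100,130,120,20,(155,200,155,220))),'scene':hull(col('scene',100,130,100,20,(370,415,215,265)))}
t={'top':hull(col('top',50,80,120,20,(240,320,175,270))),'scene':hull(col('scene',50,80,120,20,(245,330,195,270)))}
for n,f,m,p0 in(('jar',jar,j,[.5597,.298,3.15]),('tray',lambda p:box(p,.2,.154,.02),t,[.474,.0375,-.06])):
    print(n,fit(f,m,p0,[.005,.005,.05]))
    for c in m: print(c,m[c].sum(),fit(f,{c:m[c]},p0,[.005,.005,.05]))
for c,w in(('top',(425,465,175,220)),('scene',(105,145,185,245))):
    m=col(c,20,33,110,60,w); ys,xs=np.nonzero(m); print(c,len(xs),xs.min(),xs.max(),ys.min(),ys.max())
    np.save(f'y_{c}.npy',m)
a=I['scene'][185:245,90:150]; b=I['top'][170:230,415:475]
cv2.imwrite('pics/z2.png',cv2.resize(np.hstack([a,b])[:,:,::-1],None,fx=6.5,fy=6.5,interpolation=cv2.INTER_NEAREST))
E
python3 m2.py
```

```text
jar (array([0.5608, 0.2987, 3.1609]), np.float64(0.07101778612202053))
top 771 (array([0.5595, 0.2993, 3.1707]), np.float64(0.04168644201866789))
scene 600 (array([0.5637, 0.2977, 3.1581]), np.float64(0.04218939700526103))
tray (array([ 0.4739,  0.0372, -0.0646]), np.float64(0.02701810654758502))
top 4535 (array([ 0.4729,  0.0381, -0.0572]), np.float64(0.016036936863098705))
scene 3138 (array([ 0.476 ,  0.0365, -0.059 ]), np.float64(0.01952624208595488))
top 209 433 455 187 208
scene 190 116 139 216 231
```

View pics/z2.png

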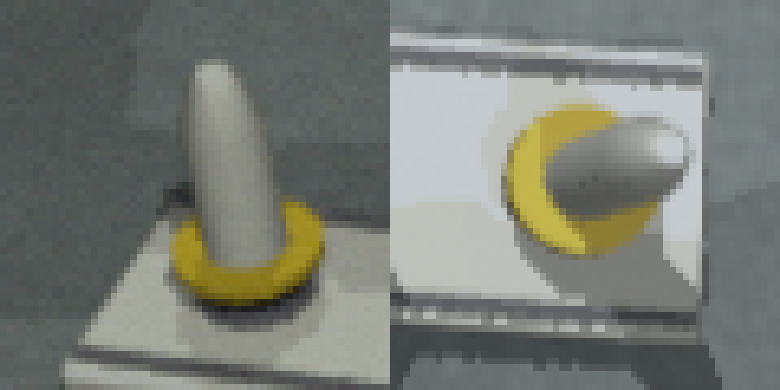

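```bash
cat > m3.py <<'E'
from fit import *
np.set_printoptions(precision=4,suppress=True)
m={}
for c in('top','scene'):
    y=np.load(f'y_{c}.npy');o=np.zeros_like(y);cv2.fillConvexPoly(o,cv2.convexHull(np.argwhere(y)[:,::-1].astype(np.int32)),1);m[c]=o
z=np.array([0,0,1.])
f=lambda p:[circ(np.array([p[0],p[1],.02+p[2]]),z,.03)+circ(np.array([p[0],p[1],.02+p[2]-abs(p[3])]),z,.03)]
p,e=fit(f,m,[.528,-.386,.035,.005],[.005,.005,.01,.003]);print('disc',p,e)
# top-only / scene-only with h fixed
for h in(.022,.03,.036,.042,.05):
    print(h,[fit(lambda q:f([q[0],q[1],h,.005]),{c:m[c]},[.528,-.386],[.005,.005]) for c in m])
print('tip proj',[(c,proj(c,[p[0],p[1],.132])) for c in m],'tri from tip:',atz('top',(459.,193.3),.132),atz('scene',(122.3,195.),.132))
E
python3 m3.py
```

```text
disc [ 0.5278 -0.3878  0.0221  0.0048] 0.09792111694692257
0.022 [(array([ 0.5278, -0.3872]), np.float64(0.11505681818181823)), (array([ 0.5276, -0.3886]), np.float64(0.07515698587127162))]
0.03 [(array([ 0.5272, -0.3845]), np.float64(0.12608452280996363)), (array([ 0.5369, -0.3847]), np.float64(0.07462106490478038))]
0.036 [(array([ 0.5255, -0.3815]), np.float64(0.13372173671799137)), (array([ 0.5441, -0.3813]), np.float64(0.07205113306217314))]
0.042 [(array([ 0.5254, -0.3796]), np.float64(0.13803088803088803)), (array([ 0.5509, -0.3779]), np.float64(0.0769377990430622))]
0.05 [(array([ 0.5241, -0.3771]), np.float64(0.1536691037097211)), (array([ 0.56  , -0.3739]), np.float64(0.08045540796963946))]
tip proj [('top', array([458.4587, 192.3546])), ('scene', array([122.047 , 194.7983]))] tri from tip: [ 0.5255 -0.389   0.132 ] [ 0.5285 -0.3869  0.132 ]
```

Emit:
drive_tool --series '[[[0,0,-0.1,0,0,-0.0466],[0,0,-0.1,0,0,-0.0466],[0,0,-0.1,0,0,-0.0466],[0,0,-0.07,0,0,-0.0466],[0,0,0,0,0,-0.0466],[0,0,0,0,0,-0.0466],[0,0,0,0,0,-0.0466],[0,0,0,0,0,-0.0466],[0,0,0,0,0,-0.0466],[0,0,0,0,0,-0.0466],[0,0,0,0,0,-0.0466],[0,0,0,0,0,-0.0466],[0,0,0,0,0,-0.0466],[0,0,0,0,0,-0.0466],[0,0,0,0,0,-0.0466],[0,0,0,0,0,-0.0466],[0,0,0,0,0,-0.0466],[0,0,0,0,0,-0.0466],[0,0,0,0,0,-0.0466],[0,0,0,0,0,-0.0466]]]' --jaw 1

```text
clock: 4.2
tcp_pos: [0.1332, -0.5594, 0.2508]
orientation: [0.0, -0.012, 1.0, -0.0]
wrist_force: [0.4, -0.4, 1.2]
finger_gap: 0.0856
grip_force: 0.0
```

Emit:
drive_tool --series '[[[-0.2,0.353,0,0,0,0],[-0.2,0.353,0,0,0,0],[-0.2,0.353,0,0,0,0],[-0.2,0.353,0,0,0,0],[-0.2,0.353,0,0,0,0],[-0.2,0.353,0,0,0,0],[-0.2,0.353,0,0,0,0],[-0.2,0.353,0,0,0,0],[-0.2,0.353,0,0,0,0],[-0.2,0.353,0,0,0,0],[-0.2,0.353,0,0,0,0],[-0.2,0.353,0,0,0,0],[-0.2,0.353,0,0,0,0],[-0.2,0.353,0,0,0,0],[-0.2,0.353,0,0,0,0],[-0.2,0.353,0,0,0,0],[-0.2,0.353,0,0,0,0],[-0.2,0.353,0,0,0,0],[-0.2,0.353,0,0,0,0],[-0.2,0.353,0,0,0,0]]]'

```text
clock: 6.7
tcp_pos: [0.5967, 0.2988, 0.2507]
orientation: [0.0, -0.01, 1.0, -0.0]
wrist_force: [-0.2, -0.3, 1.1]
finger_gap: 0.0851
grip_force: 0.0
```

Emit:
drive_tool --series '[[[0,0,0,0,0.0411,0],[0,0,0,0,0.0411,0],[0,0,0,0,0.0411,0],[0,0,0,0,0.0411,0],[0,0,0,0,0.0411,0],[0,0,0,0,0,0]]]'

```text
clock: 7.45
tcp_pos: [0.5427, 0.2763, 0.2207]
orientation: [-0.295, -0.007, 0.955, 0.003]
wrist_force: [-0.2, -0.4, 0.0]
finger_gap: 0.0851
grip_force: 0.0
```

```bash
cat > mv.py <<'E'
from h import *
from scipy.spatial.transform import Rotation as Ro
np.set_printoptions(precision=4,suppress=True)
def toolR(az,tilt,rev=True):
    # tool z: down, tilted by `tilt` deg opposite/along azimuth; az = azimuth of tool x (deg) before tilt; rot about tool y
    a=np.radians(az);x=np.array([np.cos(a),np.sin(a),0]);z=np.array([0,0,-1.]);y=np.cross(z,x)
    return Ro.from_matrix(np.c_[x,y,z])*Ro.from_rotvec([0,np.radians(tilt),0])
def cur():
    s=env.get_state();q=s['orientation'];return s,np.array(s['tcp_pos']),Ro.from_quat([q[1],q[2],q[3],q[0]])
def delta(p,R):
    s,p0,R0=cur(); print('q',s['joint_pos'],'p',p0,'F',s['wrist_force'])
    print('shift now-frame',R0.inv().apply(np.array(p)-p0)/.12,'turn',(R0.inv()*R).as_rotvec()/np.pi,'deg',np.degrees((R0.inv()*R).magnitude()))
    print('shift after-turn frame',R.inv().apply(np.array(p)-p0)/.12)
E
python3 - <<'E'
from mv import *
R=toolR(181.1,37); print(R.as_matrix())
delta([.5752,.2985,.15],R)
E
```

```text
[[-0.7985 -0.0192 -0.6017]
 [-0.0153  0.9998 -0.0116]
 [ 0.6018  0.     -0.7986]]
q [0.2596 1.0793 1.2605 2.3353 0.1474 0.2012] p [0.5427 0.2763 0.2207] F [-0.2164 -0.3816  0.0316]
shift now-frame [-0.5586  0.1758  0.334 ] turn [ 0.0041  0.0148 -0.0003] deg 2.7582824155482744
shift after-turn frame [-0.5736  0.1795  0.3055]
```

Emit:
drive_tool --series '[[[-0.14,0.045,0.083,0.001,0.0037,0],[-0.14,0.045,0.083,0.001,0.0037,0],[-0.14,0.045,0.08,0.001,0.0037,0],[-0.14,0.045,0.075,0.001,0.0037,0],[0,0,0,0,0,0]]]'

```text
clock: 8.07
tcp_pos: [0.5377, 0.2822, 0.1753]
orientation: [-0.331, -0.01, 0.943, -0.002]
wrist_force: [-0.0, 0.7, -0.0]
finger_gap: 0.0857
grip_force: 0.0
```

```bash
python3 - <<'E'
from mv import *
delta([.5752,.2985,.11],toolR(181.1,37))
E
```

```text
q [0.2671 1.1574 1.2632 2.3366 0.1551 0.1936] p [0.5377 0.2822 0.1753] F [-0.0095  0.693  -0.0258]
shift now-frame [-0.5859  0.129   0.2277] turn [ 0.0003 -0.0094  0.0005] deg 1.698135458257609
shift after-turn frame [-0.5787  0.1301  0.2448]
```

```bash
cat > kin.py <<'E'
from mv import *
from scipy.optimize import least_squares
def fk(q,k,sg=1):
    z0,L1,L2,L3,L4=k; a=q[0]; e=np.array([np.cos(a),np.sin(a),0]);Z=np.array([0,0,1.]);n=np.cross(Z,e)
    f=lambda t:np.cos(t)*e-np.sin(t)*Z
    p4=Z*z0+L1*(np.sin(q[1])*e+np.cos(q[1])*Z)+L2*f(q[1]-q[2])
    h=f(q[1]-q[2]+q[3]); tz=np.cos(q[4])*h+sg*np.sin(q[4])*n
    return p4+L3*h+L4*tz,tz,n,h
E
python3 - <<'E'
from kin import *
Q=[[-1.4766,.3132,.0461,1.3036,0,1.4312],[.2596,1.0793,1.2605,2.3353,.1474,.2012],[.2671,1.1574,1.2632,2.3366,.1551,.1936]]
P=[[.1332,-.5594,.2064],[.5427,.2763,.2207],[.5377,.2822,.1753]]
for w in([-.295,-.007,.955,.003],[-.331,-.01,.943,-.002]): print(Ro.from_quat([w[1],w[2],w[3],w[0]]).apply([0,0,1]))
for sg in(1,-1):
    print([fk(q,np.zeros(5),sg)[1] for q in Q[1:]])
    r=least_squares(lambda k:np.ravel([fk(q,k,sg)[0]-p for q,p in zip(Q,P)]),[.2,.35,.3,.1,.15]);print(sg,r.x,r.fun)
E
```

```text
[-0.564   0.0016 -0.8258]
[-0.6249 -0.0104 -0.7806]
[array([-0.5643,  0.0021, -0.8256]), array([-0.6251, -0.0109, -0.7805])]
1 [ 0.3332  0.5566  0.412  -0.3079  0.8558] [-0.0797 -0.007  -0.0002  0.0042 -0.001  -0.0001 -0.0038  0.001   0.0003]
[array([-0.4889, -0.2818, -0.8256]), array([-0.5435, -0.3089, -0.7805])]
-1 [ 0.3152  0.5139  0.4256  1.3415 -0.8559] [-0.0797 -0.007  -0.0002  0.0041 -0.001   0.0007 -0.0037  0.001  -0.0004]
```

```bash
python3 - <<'E'
import re
s=open('kin.py').read()
s=s.replace("z0,L1,L2,L3,L4=k","z0,L1,L2,L3,L4,d=k").replace("p4+L3*h+L4*tz,","p4+L3*h+L4*tz+d*n,")
open('kin.py','w').write(s)
E
cat >> kin.py <<'E'
Q=[[-1.4766,.3132,.0461,1.3036,0,1.4312],[.2596,1.0793,1.2605,2.3353,.1474,.2012],[.2671,1.1574,1.2632,2.3366,.1551,.1936]]
P=[[.1332,-.5594,.2064],[.5427,.2763,.2207],[.5377,.2822,.1753]]
K=least_squares(lambda k:np.ravel([fk(q,k)[0]-p for q,p in zip(Q,P)]),[.2,.35,.3,.1,.15,.08])
LO=[-2.76,-.86,-1.03,-2.2,-1.47];HI=[2.76,1.69,1.26,2.34,1.5]
def reach(p,tz,q0=None):
    b=None
    for s in ([.3,.8,.8,2,.1],[0,.5,.3,1.3,0],[-.6,.6,.4,.8,0.]):
        r=least_squares(lambda q:np.r_[(fk(q,K.x)[0]-p)*5,fk(q,K.x)[1]-tz],s,bounds=(LO,HI))
        if b is None or r.cost<b.cost:b=r
    return b.x,np.abs(b.fun).max()
E
python3 - <<'E'
from kin import *
print(K.x,np.abs(K.fun).max())
for tilt in(20,25,30,33,37):
  for z in (.065,.11,.15,.2):
    R=toolR(181.1,tilt);tz=R.apply([0,0,1]); g=np.array([.580,.2985,z+.006]); p=g+.008*tz
    print(tilt,z,*reach(p,tz))
E
```

```text
[0.3277 0.5434 0.4162 0.2033 0.3253 0.08  ] 0.0036647235587665694
20 0.065 [0.305  0.8684 0.582  1.6203 0.0966] 4.9960036108132044e-15
20 0.11 [0.305  0.8441 0.6443 1.707  0.0966] 2.2315482794965646e-14
20 0.15 [0.305  0.8291 0.7121 1.7897 0.0966] 1.8540724511240114e-14
20 0.2 [0.305  0.8214 0.8173 1.9027 0.0966] 4.711231404996852e-12
25 0.065 [0.2956 0.9691 0.7482 1.7716 0.1156] 4.6129766673175254e-14
25 0.11 [0.2956 0.9485 0.8152 1.8591 0.1156] 1.9391155348102984e-11
25 0.15 [0.2956 0.9384 0.8908 1.9449 0.1156] 3.885780586188048e-15
25 0.2 [0.2956 0.9406 1.0155 2.0675 0.1156] 2.831068712794149e-15
30 0.065 [0.2872 1.0851 0.9454 1.9392 0.1328] 4.440892098500626e-15
30 0.11 [0.2872 1.0711 1.024  2.0317 0.1328] 3.035349749325178e-13
30 0.15 [0.2872 1.0713 1.1205 2.128  0.1328] 1.2690404282977852e-12
30 0.2 [0.2865 1.078  1.26   2.2528 0.1338] 0.0064214243248467695
33 0.065 [0.2825 1.1687 1.0942 2.0564 0.1422] 3.531619441332623e-13
33 0.11 [0.2825 1.164  1.1922 2.159  0.1422] 3.5083047578154947e-14
33 0.15 [0.2817 1.1483 1.26   2.2322 0.1435] 0.00809197603904166
33 0.2 [0.279  1.0848 1.26   2.2629 0.1481] 0.0340604459681666
37 0.065 [0.2754 1.2597 1.26   2.1817 0.1562] 0.01432290401225833
37 0.11 [0.2739 1.2061 1.26   2.2169 0.1587] 0.028279794286591553
37 0.15 [0.2721 1.1572 1.26   2.2453 0.1618] 0.0440749832550722
37 0.2 [0.2689 1.0943 1.26   2.2767 0.1671] 0.06859930916967183
```

```bash
python3 - <<'E'
from kin import *
for az in(-20,-36,-50):
  for z in(.114,.16,.22):
    a=np.radians(az);t=np.radians(44);tz=np.array([np.sin(t)*np.cos(a),np.sin(t)*np.sin(a),-np.cos(t)])
    print(az,z,*reach(np.array([.528,-.3875,z])+.008*tz,tz))
delta([.5805-.004,.2985,.15],toolR(181.1,31))
E
```

```text
-20 0.114 [-0.9512  0.1932 -0.8501 -0.1446  0.4044] 1.6764367671839864e-14
-20 0.16 [-0.9512  0.0912 -0.7914  0.016   0.4044] 1.3877787807814457e-15
-20 0.22 [-0.9512 -0.0151 -0.7011  0.2125  0.4044] 1.3877787807814457e-16
-36 0.114 [-0.8207  0.1858 -0.9194 -0.293   0.1332] 1.474376176702208e-13
-36 0.16 [-0.8207  0.0713 -0.8596 -0.1188  0.1332] 1.6653345369377348e-15
-36 0.22 [-0.8207 -0.0469 -0.7676  0.0915  0.1332] 5.551115123125783e-16
-50 0.114 [-0.6962  0.199  -0.9    -0.2883 -0.1222] 1.1102230246251565e-15
-50 0.16 [-0.6962  0.0873 -0.8416 -0.1183 -0.1222] 4.64850380410553e-13
-50 0.22 [-0.6962 -0.0288 -0.7513  0.0881 -0.1222] 4.9960036108132044e-15
q [0.2671 1.1574 1.2632 2.3366 0.1551 0.1936] p [0.5377 0.2822 0.1753] F [-0.0095  0.693  -0.0258]
shift now-frame [-0.3859  0.1294 -0.0392] turn [ 0.0004 -0.0427  0.0005] deg 7.695608274377023
shift after-turn frame [-0.3875  0.1299  0.0127]
```

Emit:
drive_tool --series '[[[0,0,0,0,-0.0427,0],[-0.1,0.033,0.003,0,0,0],[-0.1,0.033,0.003,0,0,0],[-0.1,0.033,0.003,0,0,0],[-0.088,0.031,0.003,0,0,0],[0,0,0,0,0,0]]]'

```text
clock: 8.82
tcp_pos: [0.5723, 0.2968, 0.1479]
orientation: [-0.283, -0.01, 0.959, -0.0]
wrist_force: [-0.5, 0.1, -0.2]
finger_gap: 0.0854
grip_force: 0.0
```

```bash
python3 - <<'E'
from mv import *
R=toolR(181.1,31)
delta(np.array([.580,.2985,.0715])+.008*R.apply([0,0,1]),R)
E
```

```text
q [0.2804 1.1574 1.2642 2.2339 0.1445 0.2192] p [0.5723 0.2968 0.1479] F [-0.4916  0.0999 -0.1543]
shift now-frame [-0.4018  0.01    0.5668] turn [ 0.0013 -0.0101  0.0006] deg 1.8373111147358447
shift after-turn frame [-0.3836  0.0131  0.5792]
```

Emit:
drive_tool --series '[[[0,0.013,0,0.0013,-0.0101,0],[-0.077,0,0.116,0,0,0],[-0.077,0,0.116,0,0,0],[-0.077,0,0.116,0,0,0],[-0.077,0,0.116,0,0,0],[-0.077,0,0.116,0,0,0],[0,0,0,0,0,0],[0,0,0,0,0,0]]]'

```text
clock: 9.82
tcp_pos: [0.5756, 0.2984, 0.0657]
orientation: [-0.267, -0.01, 0.964, -0.002]
wrist_force: [-0.6, -0.5, 0.7]
finger_gap: 0.0854
grip_force: 0.0
```

```bash
python3 - <<'E'
from mv import *
R=toolR(181.1,31)
delta(np.array([.580,.2985,.0715])+.008*R.apply([0,0,1]),R)
a=snap('scene')[160:300,340:480];b=snap('top')[100:240,110:250]
cv2.imwrite('pics/g.png',cv2.resize(np.hstack([a,b])[:,:,::-1],None,fx=2.8,fy=2.8,interpolation=cv2.INTER_CUBIC))
E
```

```text
q [0.2856 1.0724 0.9007 1.9247 0.1362 0.228 ] p [0.5756 0.2984 0.0657] F [-0.6405 -0.4566  0.7262]
shift now-frame [-0.0065 -0.      0.0064] turn [ 0.     -0.0001  0.0006] deg 0.10311835234026547
shift after-turn frame [-0.0065 -0.      0.0064]
```

View pics/g.png

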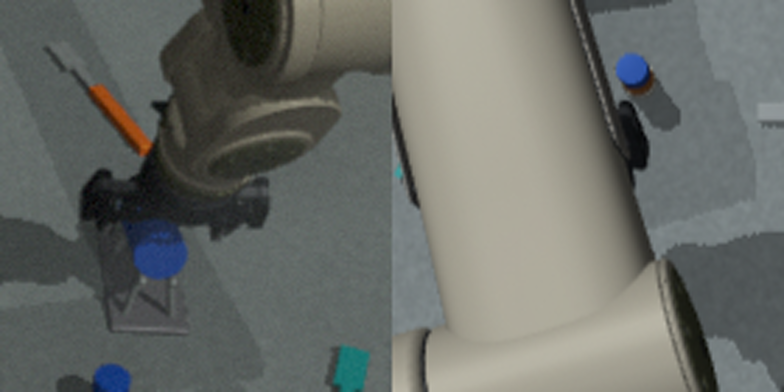

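Emit:
drive_tool --series '[[[0,0,0,0,0,0],[0,0,0,0,0,0],[0,0,0,0,0,0],[0,0,0,0,0,0],[0,0,0,0,0,0],[0,0,0,0,0,0]]]' --jaw -1 --grip_force 40

```text
clock: 10.68
tcp_pos: [0.5756, 0.2999, 0.0659]
orientation: [-0.267, -0.01, 0.964, -0.001]
wrist_force: [0.5, 4.4, 5.0]
finger_gap: 0.0373
grip_force: 38.2
```

```bash
python3 - <<'E'
from mv import *
a=snap('scene')[200:300,350:450]
cv2.imwrite('pics/g2.png',cv2.resize(a[:,:,::-1],None,fx=6,fy=6,interpolation=cv2.INTER_CUBIC))
s=env.get_state();print(s)
E
```

```text
{'clock': 10.725, 'joint_pos': array([0.2865, 1.0721, 0.9008, 1.9236, 0.139 , 0.228 ]), 'qvel': array([-0.0011,  0.    ,  0.0002, -0.0011, -0.0007, -0.0008]), 'tau': array([ -2.5857, -73.7499,  23.2727,   5.0486,  -1.3401,   0.0008]), 'tcp_pos': array([0.5757, 0.2999, 0.0658]), 'orientation': array([-0.267 , -0.0102,  0.9636, -0.0009]), 'wrist_force': array([0.7744, 4.3365, 5.1008]), 'ft_torque': array([ 1.1187, -0.2636, -0.6191]), 'grip_force': 38.14904719591141, 'finger_gap': 0.03737409547540819}
```

View pics/g2.png

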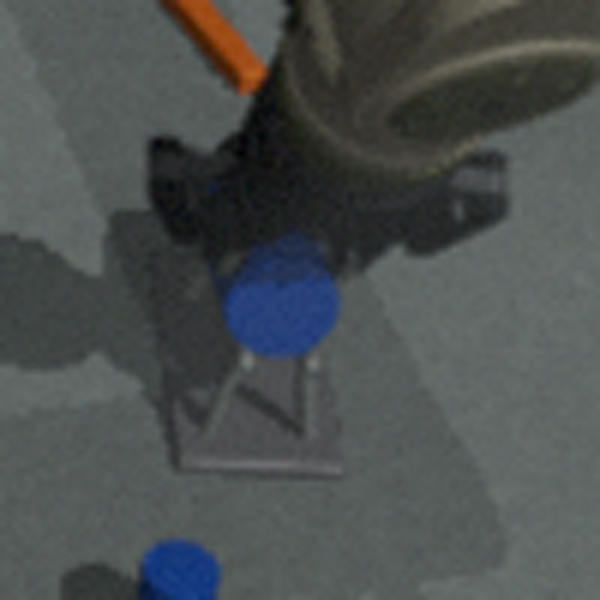

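Emit:
drive_tool --series '[[[0,0,0,0,0,0],[0,0,0,0,0,0],[0,0,0,0,0,0],[0,0.012,0.04,0,0,0],[0,0,0.043,0,0,0],[0,0,0,0,0,0]]]' --jaw 0.6

```text
clock: 11.48
tcp_pos: [0.5696, 0.2996, 0.0558]
orientation: [-0.268, -0.01, 0.963, -0.003]
wrist_force: [-0.8, 0.2, 0.1]
finger_gap: 0.0681
grip_force: 0.0
```

Emit:
drive_tool --series '[[[0,0,0,0,0,0],[0,0,0,0,0,0],[0,0,0,0,0,0],[0,0,0,0,0,0],[0,0,0,0,0,0]]]' --jaw -1 --grip_force 25

```text
clock: 12.1
tcp_pos: [0.5704, 0.3001, 0.0567]
orientation: [-0.267, -0.01, 0.964, -0.002]
wrist_force: [1.1, 3.6, 4.1]
finger_gap: 0.0429
grip_force: 24.8
```

```bash
python3 - <<'E'
from mv import *
R=toolR(181.1,31)
delta(np.array([.580,.2985,.0715])+.008*R.apply([0,0,1]),R)
E
```

```text
q [0.2893 1.0586 0.8502 1.8873 0.1387 0.231 ] p [0.5704 0.3001 0.0567] F [1.0944 3.5768 4.0532]
shift now-frame [-0.0046 -0.015  -0.0797] turn [ 0.0002 -0.0001  0.0006] deg 0.1210132849698388
shift after-turn frame [-0.0047 -0.0151 -0.0797]
```

Emit:
drive_tool --series '[[[0,0,0,0,0,0],[0,0,0,0,0,0]]]' --grip_force 40

```text
clock: 12.35
tcp_pos: [0.5705, 0.3001, 0.0568]
orientation: [-0.267, -0.01, 0.964, -0.002]
wrist_force: [1.5, 4.2, 5.2]
finger_gap: 0.042
grip_force: 38.6
```

```bash
python3 - <<'E'
from mv import *
s,p,R=cur()
a=snap('scene')
a=np.clip(a.astype(float)*2.2,0,255).astype(np.uint8)[205:285,360:440]
v=cv2.resize(a[:,:,::-1],None,fx=7,fy=7,interpolation=cv2.INTER_CUBIC)
ax=np.array([-np.cos(np.radians(15)),0,-np.sin(np.radians(15))])
pts=[(R.apply([x,y,.011])+p,(0,0,255)) for y in(-.021,.021) for x in(-.011,.011)]+[(R.apply([0,y,-.008])+p,(0,255,0)) for y in(-.021,.021)]+[(R.apply([x,y,-.062])+p,(255,255,0)) for x in(-.04,.04) for y in(-.04,.04)]
for X,c in pts:
    u=(proj('scene',X)-[360,205]+.5)*7; cv2.circle(v,tuple(int(k) for k in u),4,c,-1)
cv2.imwrite('pics/g3.png',v)
E
```

```text
(no output)
```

View pics/g3.png

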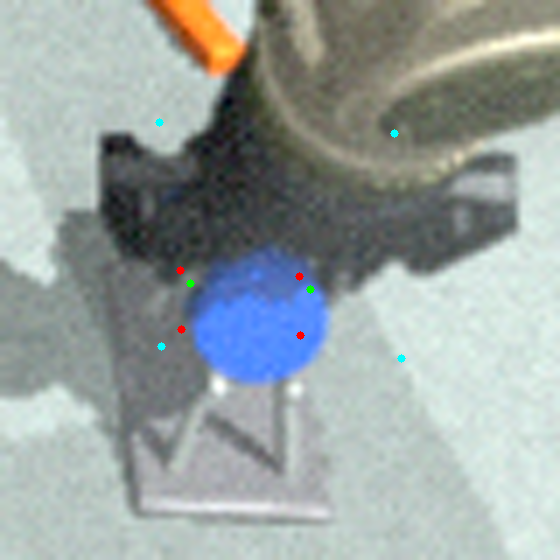

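```bash
python3 - <<'E'
from mv import *
o=np.load('im.npz')['scene'];n=snap('scene')
for r in range(236,260,2):
    print(r,'o',' '.join('%3d'%o[r,c].mean() for c in range(374,418,2)));print('    n',' '.join('%3d'%n[r,c].mean() for c in range(374,418,2)))
s,p,R=cur()
from fit import jar
for y in(-.021,.021,-.04,.04): print(y,[proj('scene',R.apply([x,y,z])+p).round(1) for x in(-.011,.011) for z in(-.03,.011)])
print([proj('scene',[.5605+d*.966,.2985+d*.019,.066+d*.259]).round(1) for d in(-.05,0,.02,.05)])
E
```

```text
236 o  63  59  63  81  70  36  41  53  55  63  65  73  73  72  90  97 100  91  96  97  95  97
    n  43  11  21  19  31  26  22  22  32  29  30  28  29  32  34  36  38  41  42  43  46  41
238 o  62  62  66  66  60  38  45  46  57  61  67  69  72  75  80  98  95  93  99  94  94  97
    n  52  28  26  23  26  28  31  29  31  20  28  31  31  34  34  34  36  30  35  39  39  37
240 o  59  61  61  67  63  42  40  43  54  66  67  74  76  74  74  92  94  97  94  96  95  97
    n  52  43  22  28  25  33  26  29  28  32  37  33  44  41  42  37  40  38  37  38  33  40
242 o  60  59  56  60  57  44  41  48  56  60  63  72  73  77  72  92  96  99  95  95 101  97
    n  49  42  42  38  33  22  32  34  36  41  47  46  51  54  51  55  36  41  35  39  46  73
244 o  54  59  59  62  58  50  40  49  55  68  73  72  73  75  80  79  95  96  97  96  97  95
    n  42  52  51  53  41  31  55  49  45  51  53  65  56  58  58  53  32  53  47  52  86 103
246 o  65  55  59  56  60  59  41  44  72  71  72  74  78  76  76  74  93  94  96  95  95  95
    n  56  46  48  52  58  53  56  39  55  62  58  57  56  61  62 
[... 944 characters left out ...]
 88  88  85  88  91  87
258 o  63  57  62  62  55  53  54  55  76  75  67  72  74  74  81  95  96  95  97  96  95  97
    n  68  56  59  52  53  59  54  54  83  79  75  71  77  74  84  86  90  86  88  85  88  89
-0.021 [array([388.2, 246.6]), array([385.4, 251.5]), array([388.1, 238. ]), array([385.3, 243.1])]
0.021 [array([405.7, 247.5]), array([402.4, 252.4]), array([405.5, 238.9]), array([402.2, 243.9])]
-0.04 [array([380.3, 246.2]), array([377.8, 251.1]), array([380.3, 237.6]), array([377.7, 242.7])]
0.04 [array([413.6, 247.9]), array([410.1, 252.8]), array([413.4, 239.3]), array([409.9, 244.3])]
[array([391.5, 232.3]), array([394.2, 240.9]), array([395.3, 244.5]), array([397.1, 250.1])]
```

Emit:
drive_tool --series '[[[0,0,0,0,0,0],[0,0,0,0,0,0],[0,0,0,0,0,0],[-0.03,0.01,0.029,0,0,0],[-0.03,0,0.029,0,0,0],[0,0,0,0,0,0]]]' --jaw 0.6

```text
clock: 13.2
tcp_pos: [0.5725, 0.3008, 0.0458]
orientation: [-0.268, -0.01, 0.963, -0.003]
wrist_force: [0.5, -0.3, 0.8]
finger_gap: 0.0685
grip_force: 0.0
```

Emit:
drive_tool --series '[[[0,0,0,0,0,0],[0,0,0,0,0,0],[0,0,0,0,0,0],[0,0,0,0,0,0],[0,0,0,0,0,0]]]' --jaw -1 --grip_force 25

```text
clock: 13.82
tcp_pos: [0.5729, 0.3007, 0.0469]
orientation: [-0.268, -0.01, 0.963, -0.003]
wrist_force: [0.1, -2.6, 2.2]
finger_gap: 0.0456
grip_force: 25.9
```

Emit:
drive_tool --series '[[[0,0,0,0,0,0],[0.064,0,-0.107,0,0,0],[0.064,0,-0.107,0,0,0],[0.064,0,-0.107,0,0,0],[0.064,0,-0.107,0,0,0],[0.064,0,-0.107,0,0,0],[0,0,0,0,0,0]]]' --grip_force 40

```text
clock: 14.7
tcp_pos: [0.5738, 0.3013, 0.1233]
orientation: [-0.266, -0.01, 0.964, -0.002]
wrist_force: [0.4, 1.4, -1.4]
finger_gap: 0.045
grip_force: 41.0
```

```bash
python3 - <<'E'
from kin import *
a=snap('scene')[170:270,340:440]
cv2.imwrite('pics/g4.png',cv2.resize(a[:,:,::-1],None,fx=5,fy=5,interpolation=cv2.INTER_CUBIC))
s,p,R=cur();print(s['wrist_force'],s['joint_pos'],p)
E
```

```text
[ 0.0352 -0.9485 -1.0682] [0.2897 1.0744 1.0425 2.0627 0.1383 0.2314] [0.5735 0.3012 0.1222]
```

View pics/g4.png

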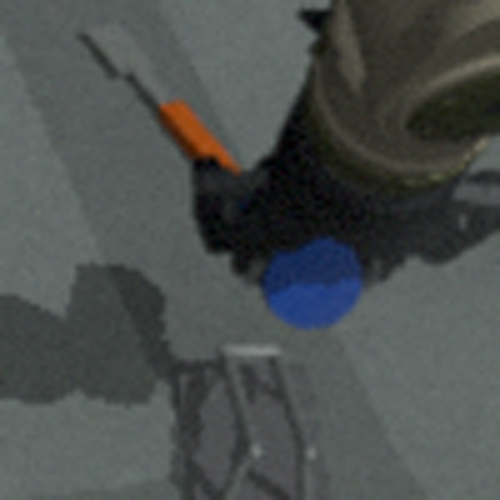

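```bash
cat >> mv.py <<'E'
def rows(way,nd=3):
    # way: list of (p, az, tilt, n)
    s,p,R=cur(); out=[]
    for tp,az,ti,n,az0,ti0 in way:
        p0=p.copy()
        for i in range(1,n+1):
            f=i/n; T=toolR(az0+(az-az0)*f,ti0+(ti-ti0)*f); q=p0+(np.array(tp)-p0)*f
            d=np.r_[R.inv().apply(q-p)/.12,(R.inv()*T).as_rotvec()/np.pi].round(nd); out.append(d)
            p=p+R.apply(d[:3]*.12); R=R*Ro.from_rotvec(d[3:]*np.pi)
    print([[float(v) for v in r] for r in out],p)
E
python3 - <<'E'
from mv import *
rows([([.55,.25,.27],181.1,-44,10,181.1,31)])
rows([([.55,.25,.27],181.1,-44,10,181.1,31),([.528,-.3875,.27],144,-44,16,181.1,-44)])
E
```

```text
[[0.081, -0.042, -0.095, 0.0, -0.041, 0.001], [0.068, -0.042, -0.105, 0.0, -0.042, -0.0], [0.053, -0.043, -0.113, 0.0, -0.042, -0.0], [0.039, -0.042, -0.119, 0.0, -0.041, -0.0], [0.022, -0.042, -0.122, -0.0, -0.042, -0.0], [0.007, -0.043, -0.125, -0.0, -0.042, -0.0], [-0.01, -0.042, -0.125, -0.0, -0.041, -0.0], [-0.026, -0.042, -0.122, -0.0, -0.042, -0.0], [-0.042, -0.043, -0.117, -0.0, -0.042, -0.0], [-0.057, -0.042, -0.111, -0.0, -0.041, -0.0]] [0.55 0.25 0.27]
[[0.081, -0.042, -0.095, 0.0, -0.041, 0.001], [0.068, -0.042, -0.105, 0.0, -0.042, -0.0], [0.053, -0.043, -0.113, 0.0, -0.042, -0.0], [0.039, -0.042, -0.119, 0.0, -0.041, -0.0], [0.022, -0.042, -0.122, -0.0, -0.042, -0.0], [0.007, -0.043, -0.125, -0.0, -0.042, -0.0], [-0.01, -0.042, -0.125, -0.0, -0.041, -0.0], [-0.026, -0.042, -0.122, -0.0, -0.042, -0.0], [-0.042, -0.043, -0.117, -0.0, -0.042, -0.0], [-0.057, -0.042, -0.111, -0.0, -0.041, -0.0], [0.013, -0.332, -0.012, 0.009, -0.0, 0.009], [0.003, -0.332, -0.003, 0.009, -0.0, 0.009], [-0.007, -0.332, 0.007, 0.009, -0.0, 0.01], [-0.016, -0.331, 0.016, 0.008, -0.0, 0.009], [-0.026, -0.331, 0.024, 0.009, -0.0, 0.009], [-0.036, -0.328, 0.034, 0.009, -0.0, 0.009], [-0.044, -0.327, 0.043, 0.009, -0.0, 0.01], [-0.055, -0.323, 0.052, 0.009, -0.0, 0.009], [-0.064, -0.32, 0.061, 0.009, -0.0, 0.009], [-0.073, -0.317, 0.071, 0.009, -0.0, 0.009], [-0.082, -0.312, 0.079, 0.009, -0.0, 0.01], [-0.091, -0.307, 0.088, 0.009, -0.0, 0.009], [-0.1, -0.302, 0.096, 0.009, -0.0, 0.009], [-0.109, -0.296, 0.105, 0.009, -0.0, 0.01], [-0.118, -0.289, 0.113, 0.009, -0.0, 0.009], [-0.126, -0.282, 0.122, 0.009, -0.0, 0.009]] [ 0.5281 -0.3875  0.27  ]
```

Emit:
drive_tool --series '[[[0.081,-0.042,-0.095,0,-0.041,0.001],[0.068,-0.042,-0.105,0,-0.042,0],[0.053,-0.043,-0.113,0,-0.042,0],[0.039,-0.042,-0.119,0,-0.041,0],[0.022,-0.042,-0.122,0,-0.042,0],[0.007,-0.043,-0.125,0,-0.042,0],[-0.01,-0.042,-0.125,0,-0.041,0],[-0.026,-0.042,-0.122,0,-0.042,0],[-0.042,-0.043,-0.117,0,-0.042,0],[-0.057,-0.042,-0.111,0,-0.041,0],[0,0,0,0,0,0]]]'

```text
clock: 16.12
tcp_pos: [0.5476, 0.2494, 0.2648]
orientation: [0.366, -0.01, 0.931, 0.003]
wrist_force: [-1.0, 0.2, -1.3]
finger_gap: 0.0453
grip_force: 41.3
```

Emit:
drive_tool --series '[[[0.013,-0.332,-0.012,0.009,0,0.009],[0.003,-0.332,-0.003,0.009,0,0.009],[-0.007,-0.332,0.007,0.009,0,0.01],[-0.016,-0.331,0.016,0.008,0,0.009],[-0.026,-0.331,0.024,0.009,0,0.009],[-0.036,-0.328,0.034,0.009,0,0.009],[-0.044,-0.327,0.043,0.009,0,0.01],[-0.055,-0.323,0.052,0.009,0,0.009],[-0.064,-0.32,0.061,0.009,0,0.009],[-0.073,-0.317,0.071,0.009,0,0.009],[-0.082,-0.312,0.079,0.009,0,0.01],[-0.091,-0.307,0.088,0.009,0,0.009],[-0.1,-0.302,0.096,0.009,0,0.009],[-0.109,-0.296,0.105,0.009,0,0.01],[-0.118,-0.289,0.113,0.009,0,0.009],[-0.126,-0.282,0.122,0.009,0,0.009],[0,0,0,0,0,0],[0,0,0,0,0,0]]]'

```text
clock: 18.38
tcp_pos: [0.5304, -0.3874, 0.2688]
orientation: [0.349, 0.286, 0.885, -0.117]
wrist_force: [-0.1, -0.2, 0.4]
finger_gap: 0.0452
grip_force: 41.5
```

```bash
python3 - <<'E'
from mv import *
s,p,R=cur();print(s['wrist_force'],s['joint_pos'],p,R.as_matrix())
a=snap('scene');b=snap('top');np.savez('im2.npz',scene=a,top=b)
v=np.hstack([a[130:250,70:190],b[140:260,380:500]])
cv2.imwrite('pics/p1.png',cv2.resize(v[:,:,::-1],None,fx=3.3,fy=3.3,interpolation=cv2.INTER_CUBIC))
for n,im in(('scene',a),('top',b)):
    H=cv2.cvtColor(im,cv2.COLOR_RGB2HSV);m=((H[...,0]>=100)&(H[...,0]<=130)&(H[...,1]>100)).astype(np.uint8)
    _,L,st,ce=cv2.connectedComponentsWithStats(m)
    print(n,[(st[i].tolist(),ce[i].round(1)) for i in range(1,len(st)) if st[i,4]>40])
E
```

```text
[-0.0818 -0.2266  0.3865] [-0.8133 -0.1114 -0.5913  0.3441  0.1207 -0.1407] [ 0.5304 -0.3874  0.2688] [[-0.5925  0.5878  0.5508]
 [ 0.4239  0.8089 -0.4073]
 [-0.685  -0.0078 -0.7285]]
scene [([201, 31, 42, 16, 571], array([221.9,  38.4])), ([106, 124, 26, 47, 802], array([118.4, 148.1])), ([0, 223, 57, 43, 2112], array([ 26.4, 243.8])), ([373, 290, 14, 14, 157], array([379.5, 296.5])), ([273, 338, 8, 11, 68], array([276.5, 342.8]))]
top [([126, 64, 59, 12, 233], array([152. ,  70.1])), ([190, 119, 12, 12, 116], array([195.6, 124.6])), ([499, 140, 61, 44, 1901], array([529.6, 161.9])), ([478, 176, 23, 24, 419], array([489.3, 186.9]))]
```

View pics/p1.png

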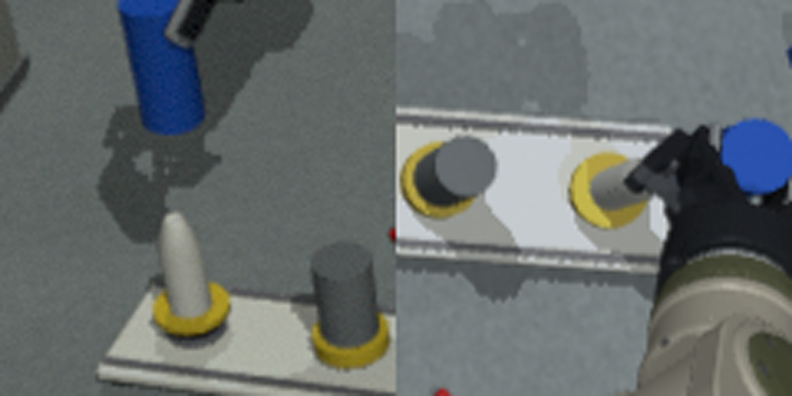

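```bash
cat > pj.py <<'E'
from fit import *
from mv import cur,Ro
np.set_printoptions(precision=4,suppress=True)
Rg=Ro.from_quat([-.010,.963,-.003,-.268]); pg=np.array([.5729,.3007,.0469])
yaw=3.16;ag=np.array([np.cos(yaw)*np.cos(.2618),np.sin(yaw)*np.cos(.2618),-np.sin(.2618)])
bg=np.array([.5605,.2995,.066])-.05*ag
bt=Rg.inv().apply(bg-pg);at=Rg.inv().apply(ag)
def pred():
    s,p,R=cur(); return p+R.apply(bt),R.apply(at)
def blue(im,win):
    H=cv2.cvtColor(im,cv2.COLOR_RGB2HSV);m=((H[...,0]>=100)&(H[...,0]<=130)&(H[...,1]>100)).astype(np.uint8)
    w=np.zeros_like(m);a,b,d,e=win;w[d:e,a:b]=1;m*=w
    o=np.zeros_like(m);cv2.fillConvexPoly(o,cv2.convexHull(np.argwhere(m)[:,::-1].astype(np.int32)),1);return o
def cyl(b,a,L=.1): return [circ(b,a,.023)+circ(b+L*a,a,.023)]
E
cat > m4.py <<'E'
from pj import *
b,a=pred();print('pred base',b,'axis',a,'mouth',b+.1*a)
I=np.load('im2.npz')
ms=blue(I['scene'],(100,140,115,180));mt=blue(I['top'],(470,500,172,205))
def ax(tx,ty): v=np.array([tx,ty,-1.]);return v/np.linalg.norm(v)
f=lambda p:cyl(np.array([p[0],p[1],p[2]]),ax(p[3]*3,p[4]*3))
# joint cost: scene whole cylinder, top: base disc only
up=lambda m:cv2.resize(m,None,fx=SS,fy=SS,interpolation=cv2.INTER_NEAREST)
Ms,Mt=up(ms),up(mt)
iou=lambda k,m:(k&m).sum()/(k|m).sum()
def cost(p):
    v=ax(p[3]*3,p[4]*3);bb=p[:3]
    return 2-iou(mask(cyl(bb,v),'scene'),Ms)-iou(mask([circ(bb,v,.023)],'top'),Mt)
p0=np.r_[b,a[0]/-a[2]/3,a[1]/-a[2]/3]
print('cost at pred',cost(p0))
S=np.vstack([p0]+[p0+np.eye(5)[i]*[.01,.01,.015,.02,.02][i] for i in range(5)])
r=minimize(cost,p0,method='Nelder-Mead',options=dict(initial_simplex=S,xatol=2e-4,fatol=1e-4,maxiter=400))
v=ax(r.x[3]*3,r.x[4]*3);print('fit base',r.x[:3],'axis',v,'mouth',r.x[:3]+.1*v,r.fun)
# axis fixed as predicted
q0=b;c3=lambda p:2-iou(mask(cyl(p,a),'scene'),Ms)-iou(mask([circ(p,a,.023)],'top'),Mt)
r=minimize(c3,q0,method='Nelder-Mead',options=dict(initial_simplex=np.vstack([q0,q0+np.eye(3)*.01]),xatol=2e-4,fatol=1e-4));print('fixed axis',r.x,r.x+.1*a,r.fun)
E
python3 m4.py
```

```text
pred base [ 0.5128 -0.3747  0.3122] axis [-0.0118  0.0014 -0.9999] mouth [ 0.5116 -0.3745  0.2122]
cost at pred 0.4764661948384282
fit base [ 0.5125 -0.3742  0.3146] axis [ 0.052  -0.0272 -0.9983] mouth [ 0.5177 -0.3769  0.2148] 0.4559369991912048
fixed axis [ 0.5128 -0.3738  0.3151] [ 0.5116 -0.3737  0.2151] 0.4652074608625928
```

```bash
cat > m5.py <<'E'
from pj import *
b,a=pred();print('pred base',b,'mouth',b+.1*a,a)
I=np.load('im2.npz')
ms=blue(I['scene'],(100,140,115,180));mt=blue(I['top'],(476,499,172,202))
up=lambda m:cv2.resize(m,None,fx=SS,fy=SS,interpolation=cv2.INTER_NEAREST)
for c,m in(('scene',ms),('top',mt)):
    M=up(m)
    for full in(1,0):
      g=lambda p:(cyl(np.r_[p,b[2]],a) if full else [circ(np.r_[p,b[2]],a,.023)])
      x,e=fit(g,{c:m},b[:2],[.005,.005]);k=mask(g(x),c);print(c,full,x,e,'areas',k.sum()/16,M.sum()/16)
    ys,xs=np.nonzero(m);print(xs.min(),xs.max(),ys.min(),ys.max())
E
python3 m5.py
```

```text
pred base [ 0.5128 -0.3747  0.3122] mouth [ 0.5116 -0.3745  0.2122] [-0.0118  0.0014 -0.9999]
scene 1 [ 0.514  -0.3763] 0.3684554688521732 areas 911.125 1428.0
scene 0 [ 0.6386 -0.3214] 0.8544826681820169 areas 209.875 1428.0
106 139 115 170
top 1 [ 0.5132 -0.3772] 0.5414691943127963 areas 889.9375 418.0
top 0 [ 0.5132 -0.3747] 0.11632138857782759 areas 423.0625 418.0
478 498 176 199
```

```bash
sed -i "s/(100,140,115,180)/(104,133,123,175)/" m5.py m4.py; sed -i "s/(470,500,172,205)/(476,499,172,202)/" m4.py; python3 m5.py; python3 m4.py
```

```text
pred base [ 0.5128 -0.3747  0.3122] mouth [ 0.5116 -0.3745  0.2122] [-0.0118  0.0014 -0.9999]
scene 1 [ 0.5146 -0.3761] 0.1316929370713512 areas 915.9375 1025.0
scene 0 [ 0.6407 -0.3224] 0.8031248107551626 areas 210.25 1025.0
106 132 124 170
top 1 [ 0.5132 -0.3772] 0.5414691943127963 areas 889.9375 418.0
top 0 [ 0.5132 -0.3747] 0.11632138857782759 areas 423.0625 418.0
478 498 176 199
pred base [ 0.5128 -0.3747  0.3122] axis [-0.0118  0.0014 -0.9999] mouth [ 0.5116 -0.3745  0.2122]
cost at pred 0.28131808561945093
fit base [ 0.5128 -0.3748  0.3127] axis [ 0.0418 -0.0237 -0.9988] mouth [ 0.517  -0.3771  0.2128] 0.248259424755489
fixed axis [ 0.5133 -0.3758  0.3108] [ 0.5121 -0.3757  0.2108] 0.2680564353028637
```

```bash
cat > edge.py <<'E'
from pj import *
def edges(im,r0,r1,c0,c1):
    B=im.astype(float);bl=(B[...,2]-B[...,0]); out=[]
    for r in range(r0,r1):
        v=cv2.GaussianBlur(bl[r:r+1],(3,1),0)[0]; i=c0+np.argmax(v[c0:c1]); mid=np.median(v[c0+6:c1-6])/2
        l=np.interp(mid,v[c0:c0+7],np.arange(c0,c0+7)); 
        seg=v[c1-7:c1][::-1]; rr=np.interp(mid,seg,np.arange(c1-7,c1)[::-1]); out.append((r,l,rr))
    return np.array(out)
if __name__=='__main__':
    I=np.load('im2.npz')['scene']
    bl=I[...,2].astype(int)-I[...,0]
    for r in range(122,174,4): print(r,' '.join('%3d'%v for v in bl[r,100:140]))
    print('col',bl[118:178,122])
    b,a=pred()
    for d in(a,np.array([.0418,-.0237,-.9988])):
        q=np.array([proj('scene',x) for x in cyl(b,d)[0]]);h=cv2.convexHull(q.astype(np.float32))[:,0]
        for r in(130,146,162):
            xs=[]
            for p1,p2 in zip(h,np.roll(h,-1,0)):
                if (p1[1]-r)*(p2[1]-r)<0: xs.append(p1[0]+(p2[0]-p1[0])*(r-p1[1])/(p2[1]-p1[1]))
            print(r,sorted(xs))
        print('rows',h[:,1].min(),h[:,1].max())
E
python3 edge.py
```

```text
122   7   6   5   5   6   6   6   6   5   4   6   4   2   4  -1  -3  -1   3   0   2   4   5   5   5   5   5   5   5   3   5   7   6   3   6   4   7   5   2   3   9
126   6   5   7   3   4   6   2   4  13  23  56  89 108 121 121 111 116 119 114 122 104 101  96  66  31   7   1   6   4   0   1   7   7   1   2   4  -1   6   2  15
130   3   3   6   3   4  33  93 112 119 111 116 119 115 117 116 116 115 122 118 120 125 122 115 107  40   4   5   3   2   5   2   5   7   0   5   1   4   3   0   3
134   4   4   6   6   1   3  22  59  82  98 106 111 112 119 111 111 111 115 110 112  98  86  24   5   4   3   3   2   6   2   1   5   4   3   5   5   2   5   0   5
138   4   2   5   5   5   5   3  28  64  74  71  89  80  92  88  93  95  99  94  84  27   5   1   5   5   3   5   3   8  10  -4   3   4   4   5   3   2   2   4   2
142   4   4   4   6   4   2   4   9  32  61  77  79  84  95  92  91  90  93  90 103  71  47  21  11   4   3   4   3   9   2   0   2   2   2   4   3   6   3   3   2
146   2   4   5   6   2   4   5   6  18  43  66  79  79  82  92  87  90  93  97  96  96  96  89  96  84  85  79  66 
[... 933 characters left out ...]
 6  18  40  49  68  76  78  78  77  59  39  21   8   6   3   2   3   5   6   5   3   5   4   6   6
col [  6   4   4   7   5   4   4  25  96 119 115 118 115 119  99  58  24   6
   4   3   1   4   1   5  21  53  70  93  89  90  92  96  92  96  90  94
  98  95  97  97  91  96  87  92 100  98  92  97  95  94  89  98  78   7
  -1   0   5   4   4   4]
130 [np.float32(106.2074), np.float32(127.07762)]
146 [np.float32(109.7215), np.float32(130.16295)]
162 [np.float32(113.258705), np.float32(133.24828)]
rows 123.87986 170.0489
130 [np.float32(106.20305), np.float32(126.96278)]
146 [np.float32(108.8806), np.float32(129.23357)]
162 [np.float32(111.55974), np.float32(131.50436)]
rows 124.30056 170.79446
```

```bash
python3 - <<'E'
from pj import *
I=np.load('im2.npz')['scene'].astype(float).mean(2)
for r in range(192,222,3): print(r,' '.join('%3d'%v for v in I[r,112:142]))
p=np.array([.5275,-.3875])
for g in([peg([*p,.024])[0]]):
    h=cv2.convexHull(np.array([proj('scene',x) for x in g],np.float32))[:,0]
    print(h[:,1].min())
    for r in range(198,222,3):
        xs=[p1[0]+(p2[0]-p1[0])*(r-p1[1])/(p2[1]-p1[1]) for p1,p2 in zip(h,np.roll(h,-1,0)) if (p1[1]-r)*(p2[1]-r)<0]
        print(r,sorted(xs),np.mean(xs))
print(proj('scene',[.5275,-.3875,.1]),proj('scene',[.5275,-.3775,.1]),proj('scene',[.5375,-.3875,.1]))
T=np.load('im.npz')['top'].astype(float).mean(2)
for r in range(186,204,2): print(r,' '.join('%3d'%v for v in T[r,440:466]))
print(proj('top',[.5275,-.3875,.132]),proj('top',[.5275,-.3775,.132]),proj('top',[.5375,-.3875,.132]))
E
```

```text
192  61  60  61  64  64  62  61  64  88  97 101 100  97  98  95 100  99  98  98  98 104 100  99 100  97  99  99  97  99 101
195  64  63  59  62  58  62  65  73 128 163 171 165 150 116  99  97  99  99 103  99  99 106 100 103 102  97  98 101 100  99
198  65  63  65  61  63  60  66 109 138 158 170 170 168 156 132 109  97  96  99 104 100 100 100  97 103  99 101 103 102 104
201  62  64  65  65  64  65  87 111 133 147 157 163 160 155 145 138 117  99  97 102 101  96  95 101 101 102  99 104 106 103
204  99 100 101  94  99  84  90 114 128 141 145 152 153 148 148 142 132 118 105 102 102 104 104 102 103 100 100 100  98 100
207  97  98 103 105 101 102  92 110 120 133 137 141 144 145 143 140 133 127 110 100 101 100 101 100 100 101 101 102  96  94
210  98 101  99  97  99  99  90  99 115 123 132 135 141 144 143 141 139 133 121 105  99 100  98 103 105 103 104 104 105 100
213 103 104 102  97  94  73  69  73 100 117 128 133 139 142 142 141 137 134 127 112 100  99 100 105 105 103 107 104 102 103
216 104 101  92  80  90  70  61  58  83 109 124 132 138 140 145 142 139 141 131 124 107 103 112 115 106  99 
[... 1031 characters left out ...]
 133 133 132 130 129 129 128 133 138 143 148 153 159 171 187 201 202 202 202 176 192 201 125 124 123
194 125 123 122 120 119 118 117 116 121 126 129 134 138 140 144 153 172 188 192 191 141 179 200 124 124 126
196 113 111 110 108 108 106  99 102 104 107 110 112 114 114 113 112 109 109 108 105 159 198 202 103 121 123
198  97  95  96  95  82  90  90  90  88  89  92  90  95  97  97  98  98  98 111 158 198 202 202 112 121 123
200  90  83  83  82  83  81  84  85  84  85  84  86  87  89  92  94 109 159 198 202 202 202 200 111 118 121
202 137 104  86  84  84  84  85  86  88  94  95  97 100 105 105 120 145 197 202 202 202 202 199 102 105 108
[458.3307 192.4642] [454.1551 192.5085] [458.0989 188.3175]
```

```bash
cat > pl.py <<'E'
from pj import *
C=np.array([.0005,-.001,0]); PEG=np.array([.5275,-.3877])
def go(zm,peg=PEG):
    s,p,R=cur(); a=R.apply(at)
    ex=R.inv().apply(np.cross(a,[0,0,-1.])); T=R*Ro.from_rotvec(ex)
    m=p+T.apply(bt+.1*at)+C; d=np.r_[peg,zm]-m
    print('clock',s['clock'],'F',s['wrist_force'],'M',s['ft_torque'],'mouth now',p+R.apply(bt+.1*at)+C,'axis',a)
    print('turn',ex/np.pi,'world d',d,'shift after turn',T.inv().apply(d)/.12,'1mm down',T.inv().apply([0,0,-.001])/.12, '1mm x',T.inv().apply([.001,0,0])/.12,'1mm y',T.inv().apply([0,.001,0])/.12)
E
python3 -c "
from pl import *
go(.15)"
```

```text
clock 18.475 F [-0.3714  0.1051 -1.576 ] M [0.4681 0.6367 0.0529] mouth now [ 0.5121 -0.3755  0.2122] axis [-0.0118  0.0014 -0.9999]
turn [-0.0013 -0.0033  0.0013] world d [ 0.0147 -0.0121 -0.062 ] shift after turn [ 0.2441 -0.0082  0.4822] 1mm down [0.0058 0.     0.006 ] 1mm x [-0.0049  0.0049  0.0047] 1mm y [ 0.0035  0.0067 -0.0034]
```

Emit:
drive_tool --series '[[[0,0,0,-0.001,-0.003,0.001],[-0.057,-0.004,0.055,0,0,0],[-0.057,-0.004,0.055,0,0,0],[0.09,0,0.093,0,0,0],[0.09,0,0.093,0,0,0],[0.09,0,0.093,0,0,0],[0.09,0,0.093,0,0,0],[0,0,0,0,0,0],[0,0,0,0,0,0]]]'

```text
clock: 19.6
tcp_pos: [0.5454, -0.3997, 0.2082]
orientation: [0.356, 0.286, 0.882, -0.118]
wrist_force: [1.1, -0.7, -0.2]
finger_gap: 0.0449
grip_force: 41.5
```

```bash
python3 - <<'E'
from pl import *
go(.15)
a=snap('scene');b=snap('top');np.savez('im3.npz',scene=a,top=b)
bl=a[...,2].astype(int)-a[...,0]
for r in range(140,206,4): print(r,' '.join('%3d'%v for v in bl[r,104:142]))
b0,ax=pred(); b0=b0+C
h=cv2.convexHull(np.array([proj('scene',x) for x in cyl(b0,ax)[0]],np.float32))[:,0];print(h[:,1].min(),h[:,1].max())
for r in range(160,190,8):
    print(r,sorted(p1[0]+(p2[0]-p1[0])*(r-p1[1])/(p2[1]-p1[1]) for p1,p2 in zip(h,np.roll(h,-1,0)) if (p1[1]-r)*(p2[1]-r)<0))
g=a.astype(float).mean(2)
for r in range(192,217,3): print(r,' '.join('%3d'%v for v in g[r,112:142]))
v=np.hstack([a[130:250,70:190],b[140:260,400:520]])
cv2.imwrite('pics/p2.png',cv2.resize(v[:,:,::-1],None,fx=3.3,fy=3.3,interpolation=cv2.INTER_CUBIC))
E
```

```text
clock 19.6 F [ 1.0808 -0.6608 -0.2409] M [0.4208 0.6583 0.0252] mouth now [ 0.5278 -0.3889  0.1511] axis [-0.     -0.0028 -1.    ]
turn [-0.0005  0.0005  0.0005] world d [-0.0003  0.001  -0.0012] shift after turn [0.012  0.0054 0.0018] 1mm down [0.0058 0.     0.006 ] 1mm x [-0.0049  0.0049  0.0047] 1mm y [ 0.0035  0.0067 -0.0034]
140   7   6   3   4   6   5   2   7   2   0   6   3   1   3   2   2  -1   4   6   5  -1   2   4   6   5   5   2   5  -2   2   3  -3   5   8   2   8   1   9
144   5   4   4   4   4   5   3   2   4   3   5   1   6   1   1   4   4   6   5   4   6   5   5   7   0   2   6   2   2   6   3   3   6   3   2   5   4   2
148   5   6   7   2   3   1   3  -3   2   4   4   2   2   0   4   3   7   4   4   6   5   3   6   5   4   6   7   4   6   2   1   3   4   2   4   2   7   7
152   3  14  64  97 115 116 114 122 118 115 119 114 114 117 119 115 113  88  31   6   6   3   4   4  -2   1   6   6   1   1   2  -1   0   2   6   0   2   8
156 109 119 116 113 115 120 112 114 111 117 119 117 119 117 114 114 107  37   6   2   4   3   4   1   6  -2   5  -3   2   4   5   0   3   6   3 
[... 2523 characters left out ...]
 159 163 161 159 146 137 116  98  95  99 102 100 101 100 100 103 103 102 104 100
204  67  65  64  66  64  64  89 114 129 141 149 151 154 150 149 138 133 120 106 100  98 105 104 105 102  98 101 100 100  98
207  63  66  66  66  69  62  81 108 120 131 139 137 147 147 144 141 136 125 110  98 102 101 100  98  98 102 100 101  96  96
210  67  61  65  65  67  67  69  95 114 125 133 139 143 144 144 141 137 133 122 105  99 103 100 101 104 103 102 101 102 100
213  65  71  73  62  66  66  61  75 103 118 130 134 140 143 142 142 137 133 127 112 102 100 100 103 101 103 102 101 106 103
216  86  97  96  81  91  68  65  60  84 106 123 132 137 143 143 143 140 136 127 123 106 106 114 114 111  97  98  98 100 100
```

Emit:
drive_tool --series '[[[0.0035,0.0067,-0.0034,0,0,0],[0.058,0,0.06,0,0,0],[0.058,0,0.06,0,0,0],[0.035,0,0.036,0,0,0],[0.035,0,0.036,0,0,0],[0.029,0,0.03,0,0,0],[0,0,0,0,0,0],[0,0,0,0,0,0]]]'

```text
clock: 20.7
tcp_pos: [0.5448, -0.3985, 0.1706]
orientation: [0.355, 0.286, 0.882, -0.118]
wrist_force: [-0.7, 0.2, -0.2]
finger_gap: 0.0451
grip_force: 41.5
```

```bash
python3 -c "
from pl import *
go(.1)"
```

```text
clock 20.7 F [-0.6626  0.1514 -0.228 ] M [ 0.4325  0.6454 -0.0127] mouth now [ 0.5271 -0.3876  0.1135] axis [-0.0005 -0.0024 -1.    ]
turn [-0.0005  0.0003  0.0005] world d [ 0.0003 -0.0002 -0.0135] shift after turn [0.0758 0.0006 0.0833] 1mm down [0.0058 0.     0.006 ] 1mm x [-0.0049  0.0049  0.0047] 1mm y [ 0.0035  0.0067 -0.0034]
```

Emit:
drive_tool --series '[[[0.029,0,0.031,0,0,0],[0.029,0,0.031,0,0,0],[0.029,0,0.031,0,0,0],[0,0,0,0,0,0],[0,0,0,0,0,0]]]'

```text
clock: 21.32
tcp_pos: [0.5448, -0.3985, 0.1549]
orientation: [0.355, 0.286, 0.882, -0.118]
wrist_force: [1.0, -0.2, -1.3]
finger_gap: 0.0452
grip_force: 41.5
```

```bash
python3 -c "
from pl import *
go(.06)"
```

```text
clock 21.325 F [ 0.9987 -0.2121 -1.3357] M [0.4644 0.6587 0.0105] mouth now [ 0.5271 -0.3877  0.0979] axis [-0.0008 -0.002  -1.    ]
turn [-0.0005  0.0002  0.0005] world d [ 0.0003 -0.0001 -0.0379] shift after turn [0.2167 0.0016 0.2294] 1mm down [0.0058 0.     0.006 ] 1mm x [-0.0049  0.0049  0.0047] 1mm y [ 0.0035  0.0067 -0.0034]
```

Emit:
drive_tool --series '[[[0.029,0,0.03,0,0,0],[0.029,0,0.03,0,0,0],[0.029,0,0.03,0,0,0],[0.029,0,0.03,0,0,0],[0.029,0,0.03,0,0,0],[0,0,0,0,0,0]]]'

```text
clock: 22.08
tcp_pos: [0.5443, -0.3982, 0.129]
orientation: [0.355, 0.286, 0.883, -0.117]
wrist_force: [0.8, 0.1, -1.0]
finger_gap: 0.0449
grip_force: 41.5
```

```bash
python3 -c "
from pl import *
go(.05)"
```

```text
clock 22.075 F [ 0.7899  0.0722 -1.0202] M [0.4809 0.6341 0.0067] mouth now [ 0.5266 -0.3873  0.072 ] axis [-0.0017 -0.001  -1.    ]
turn [-0.0004 -0.0003  0.0004] world d [ 0.0008 -0.0004 -0.022 ] shift after turn [0.1215 0.0014 0.137 ] 1mm down [0.0058 0.     0.006 ] 1mm x [-0.0049  0.0049  0.0047] 1mm y [ 0.0035  0.0067 -0.0034]
```

Emit:
drive_tool --series '[[[0.021,0,0.025,0,0,0],[0.021,0,0.025,0,0,0],[0.022,0,0.025,0,0,0],[0.022,0,0.025,0,0,0],[0,0,0,0,0,0]]]'

```text
clock: 22.7
tcp_pos: [0.545, -0.3989, 0.1134]
orientation: [0.355, 0.286, 0.882, -0.117]
wrist_force: [0.1, -0.6, -1.7]
finger_gap: 0.0452
grip_force: 41.5
```

Emit:
drive_tool --series '[[[0.006,0,0.006,0,0,0],[0.006,0,0.006,0,0,0],[0.006,0,0.006,0,0,0],[0.006,0,0.006,0,0,0],[0,0,0,0,0,0]]]'

```text
clock: 23.32
tcp_pos: [0.5452, -0.399, 0.1099]
orientation: [0.355, 0.286, 0.882, -0.118]
wrist_force: [-0.3, 0.8, -1.0]
finger_gap: 0.045
grip_force: 41.5
```

```bash
python3 -c "
from pl import *
go(.044)"
```

```text
clock 23.325 F [-0.307   0.8293 -1.0067] M [0.4751 0.6663 0.0202] mouth now [ 0.5275 -0.3882  0.0528] axis [-0.001  -0.0018 -1.    ]
turn [-0.0005  0.0001  0.0005] world d [-0.0001  0.0004 -0.0088] shift after turn [0.0527 0.0023 0.0514] 1mm down [0.0058 0.     0.006 ] 1mm x [-0.0049  0.0049  0.0047] 1mm y [ 0.0035  0.0067 -0.0034]
```

Probe in ~1 mm rows.

Emit:
drive_tool --series '[[[0.006,0,0.006,0,0,0],[0.006,0,0.006,0,0,0],[0.006,0,0.006,0,0,0],[0.006,0,0.006,0,0,0],[0,0,0,0,0,0]]]'

```text
clock: 23.95
tcp_pos: [0.5451, -0.399, 0.1058]
orientation: [0.355, 0.286, 0.882, -0.118]
wrist_force: [-0.2, 0.6, -1.7]
finger_gap: 0.045
grip_force: 41.5
```

Emit:
drive_tool --series '[[[0.006,0,0.006,0,0,0],[0.006,0,0.006,0,0,0],[0,0,0,0,0,0]]]'

```text
clock: 24.32
tcp_pos: [0.545, -0.399, 0.1037]
orientation: [0.355, 0.286, 0.882, -0.118]
wrist_force: [-0.4, 0.2, -1.4]
finger_gap: 0.0452
grip_force: 41.5
```

Emit:
drive_tool --series '[[[0.006,0,0.006,0,0,0],[0,0,0,0,0,0]]]'

```text
clock: 24.58
tcp_pos: [0.5454, -0.3993, 0.1033]
orientation: [0.355, 0.286, 0.882, -0.118]
wrist_force: [0.2, -0.3, -0.2]
finger_gap: 0.0448
grip_force: 41.6
```

Emit:
drive_tool --series '[[[0.006,0,0.006,0,0,0],[0,0,0,0,0,0]]]'

```text
clock: 24.82
tcp_pos: [0.5454, -0.3993, 0.1024]
orientation: [0.355, 0.286, 0.882, -0.118]
wrist_force: [0.0, 0.4, 1.8]
finger_gap: 0.0449
grip_force: 41.6
```

```bash
python3 -c "
from pl import *
go(.044)"
```

```text
clock 24.825 F [0.0252 0.3538 1.842 ] M [0.3781 0.3707 0.0284] mouth now [ 0.5278 -0.3885  0.0453] axis [-0.     -0.0027 -1.    ]
turn [-0.0005  0.0005  0.0005] world d [-0.0003  0.0007 -0.0014] shift after turn [0.012  0.0029 0.0044] 1mm down [0.0058 0.     0.006 ] 1mm x [-0.0049  0.0049  0.0047] 1mm y [ 0.0035  0.0067 -0.0034]
```

Emit:
drive_tool --series '[[[0,0,0,0,0,0],[0,0,0,0,0,0],[0,0,0,0,0,0],[0,0,0,0,0,0]]]' --jaw 0.8

```text
clock: 25.32
tcp_pos: [0.5451, -0.399, 0.1018]
orientation: [0.355, 0.286, 0.882, -0.118]
wrist_force: [0.4, -0.7, 0.2]
finger_gap: 0.0765
grip_force: 0.0
```

Emit:
drive_tool --series '[[[0,0,-0.08,0,0,0],[0,0,-0.12,0,0,0],[0,0,-0.2,0,0,0],[0,0,-0.25,0,0,0],[0,0,-0.25,0,0,0],[0,0,-0.25,0,0,0],[0,0,0,0,0,0]]]'

```text
clock: 26.2
tcp_pos: [0.4677, -0.3424, 0.2045]
orientation: [0.357, 0.285, 0.881, -0.119]
wrist_force: [0.1, -0.6, -0.1]
finger_gap: 0.0772
grip_force: 0.0
```

```bash
python3 - <<'E'
from pl import *
s,p,R=cur();print(s['joint_pos'],p,R.as_matrix())
a=snap('scene');b=snap('top')
bl=a[...,2].astype(int)-a[...,0]
ms=blue(a,(105,150,165,240));mt=blue(b,(440,485,175,215))
for c,m in(('scene',ms),('top',mt)):
    ys,xs=np.nonzero(m);print(c,xs.min(),xs.max(),ys.min(),ys.max(),m.sum())
    h=np.array([proj(c,x) for x in cyl(np.array([.5275,-.3877,.1445]),np.array([0,0,-1.]))[0]]);print('exp',h.min(0),h.max(0))
v=np.hstack([a[140:260,80:200],b[140:260,380:500]])
cv2.imwrite('pics/p3.png',cv2.resize(v[:,:,::-1],None,fx=3.3,fy=3.3,interpolation=cv2.INTER_CUBIC))
# spatula refine: orange in both views
for c,im,w in(('top',b,(235,300,130,150)),('scene',a,(255,335,280,305))):
    H=cv2.cvtColor(im,cv2.COLOR_RGB2HSV);m=((H[...,0]<=18)&(H[...,0]>=5)&(H[...,1]>150)).astype(np.uint8)
    k=np.zeros_like(m);k[w[2]:w[3],w[0]:w[1]]=1;m*=k;q=cv2.minAreaRect(np.argwhere(m)[:,::-1].astype(np.float32));ys,xs=np.nonzero(m)
    x,y,z=.70,.1,.005
    l,r=xs.min(),xs.max(); e=[(l,ys[xs<=l+2].mean()),(r,ys[xs>=r-2].mean())]
    print(c,m.sum(),q,e,[atz(c,t,.008) for t in e],atz(c,(xs.mean(),ys.mean()),.008))
E
```

```text
[-0.8589 -0.2233 -0.8615  0.1737  0.1559 -0.1705] [ 0.4677 -0.3424  0.2045] [[-0.5822  0.588   0.5616]
 [ 0.4182  0.8089 -0.4133]
 [-0.6973 -0.0057 -0.7168]]
scene 111 134 186 226 752
exp [111.7562 185.3977] [136.8137 227.3274]
top 440 470 183 205 544
exp [435.8812 182.0785] [470.2512 206.1487]
top 123 ((281.0, 138.5), (3.0, 30.0), 90.0) [(np.int64(266), np.float64(138.63636363636363)), (np.int64(296), np.float64(138.5))] [array([0.6966, 0.0728, 0.008 ]), array([ 0.6962, -0.008 ,  0.008 ])] [0.6965 0.0321 0.008 ]
scene 194 ((281.5, 291.5000305175781), (35.24372863769531, 5.426910877227783), 3.5763344764709473) [(np.int64(264), np.float64(290.5)), (np.int64(299), np.float64(292.5))] [array([ 0.7034, -0.011 ,  0.008 ]), array([0.7019, 0.0719, 0.008 ])] [0.7026 0.0302 0.008 ]
```

View pics/p3.png

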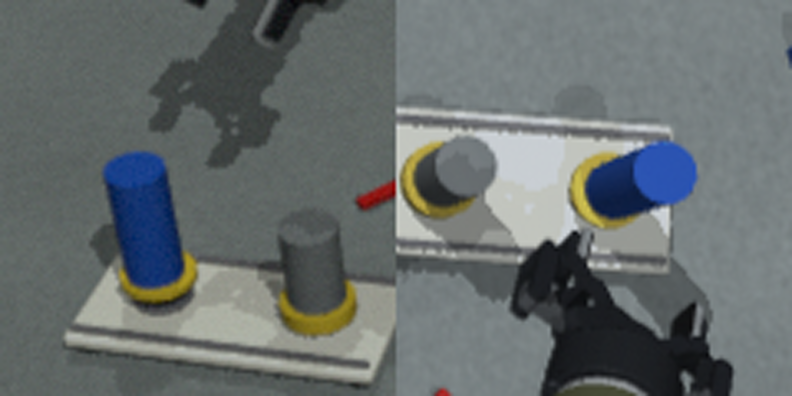

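```bash
python3 - <<'E'
from mv import *
rows([([.48,-.25,.27],144,-12,6,144,-45.),([.6995,.056,.1],90,0,12,144,-12)])
E
```

```text
[[-0.021, 0.113, -0.111, -0.001, 0.025, 0.001], [-0.013, 0.114, -0.112, -0.0, 0.031, -0.0], [-0.001, 0.114, -0.113, -0.0, 0.03, -0.0], [0.01, 0.114, -0.113, -0.0, 0.031, -0.0], [0.02, 0.113, -0.111, -0.0, 0.03, -0.0], [0.031, 0.114, -0.108, -0.0, 0.031, -0.0], [0.026, 0.262, 0.115, 0.005, 0.006, 0.024], [0.044, 0.26, 0.111, 0.004, 0.005, 0.025], [0.062, 0.258, 0.11, 0.004, 0.006, 0.025], [0.081, 0.254, 0.107, 0.004, 0.005, 0.024], [0.097, 0.248, 0.105, 0.003, 0.006, 0.025], [0.115, 0.241, 0.105, 0.003, 0.005, 0.025], [0.132, 0.232, 0.105, 0.003, 0.006, 0.025], [0.148, 0.223, 0.106, 0.002, 0.005, 0.025], [0.163, 0.21, 0.106, 0.001, 0.006, 0.025], [0.177, 0.198, 0.109, 0.001, 0.005, 0.025], [0.19, 0.184, 0.111, 0.001, 0.006, 0.025], [0.202, 0.168, 0.115, 0.0, 0.006, 0.025]] [0.6995 0.0559 0.1   ]
```

Emit:
drive_tool --series '[[[-0.021,0.113,-0.111,-0.001,0.025,0.001],[-0.013,0.114,-0.112,0,0.031,0],[-0.001,0.114,-0.113,0,0.03,0],[0.01,0.114,-0.113,0,0.031,0],[0.02,0.113,-0.111,0,0.03,0],[0.031,0.114,-0.108,0,0.031,0],[0.026,0.262,0.115,0.005,0.006,0.024],[0.044,0.26,0.111,0.004,0.005,0.025],[0.062,0.258,0.11,0.004,0.006,0.025],[0.081,0.254,0.107,0.004,0.005,0.024],[0.097,0.248,0.105,0.003,0.006,0.025],[0.115,0.241,0.105,0.003,0.005,0.025],[0.132,0.232,0.105,0.003,0.006,0.025],[0.148,0.223,0.106,0.002,0.005,0.025],[0.163,0.21,0.106,0.001,0.006,0.025],[0.177,0.198,0.109,0.001,0.005,0.025],[0.19,0.184,0.111,0.001,0.006,0.025],[0.202,0.168,0.115,0,0.006,0.025],[0,0,0,0,0,0],[0,0,0,0,0,0]]]' --jaw 0.1

```text
clock: 28.8
tcp_pos: [0.6988, 0.056, 0.0979]
orientation: [-0.002, 0.707, 0.707, -0.0]
wrist_force: [-0.3, -0.9, 0.1]
finger_gap: 0.0469
grip_force: 0.0
```

```bash
python3 - <<'E'
from mv import *
delta([.6995,.056,.016],toolR(90,0))
E
```

```text
q [-0.0354  0.6072  0.2389  1.2058  0.0022  1.5352] p [0.6988 0.056  0.0979] F [-0.3435 -0.9475  0.1487]
shift now-frame [-0.002   0.008   0.6825] turn [-0.001  -0.0007  0.0001] deg 0.22477149920631098
shift after-turn frame [-0.0004  0.0058  0.6825]
```

Emit:
drive_tool --series '[[[0,0.006,0.15,-0.001,0,0],[0,0,0.15,0,0,0],[0,0,0.15,0,0,0],[0,0,0.1,0,0,0],[0,0,0.08,0,0,0],[0,0,0.05,0,0,0],[0,0,0,0,0,0],[0,0,0,0,0,0]]]'

```text
clock: 29.8
tcp_pos: [0.7005, 0.0565, 0.0184]
orientation: [0.0, 0.707, 0.707, 0.002]
wrist_force: [-0.6, 0.4, 1.0]
finger_gap: 0.0468
grip_force: 0.0
```

Emit:
drive_tool --series '[[[0,0,0,0,0,0],[0,0,0,0,0,0],[0,0,0,0,0,0],[0,0,0,0,0,0]]]' --jaw -1 --grip_force 30

```text
clock: 30.3
tcp_pos: [0.7001, 0.0565, 0.0179]
orientation: [-0.0, 0.707, 0.707, 0.002]
wrist_force: [-0.8, 0.1, -0.3]
finger_gap: 0.0
grip_force: 0.0
```

Emit:
drive_tool --series '[[[0,0,0,0,0,0],[0,0,0,0,0,0],[0,0,0,0,0,0],[0,0,0.05,0,0,0],[0,0,0,0,0,0],[0,0,0,0,0,0]]]' --jaw 0

```text
clock: 31.05
tcp_pos: [0.6999, 0.0565, 0.0115]
orientation: [-0.0, 0.707, 0.707, 0.002]
wrist_force: [-0.8, 0.2, -0.2]
finger_gap: 0.0427
grip_force: 0.0
```

Emit:
drive_tool --series '[[[0,0,0,0,0,0],[0,0,0,0,0,0],[0,0,0,0,0,0],[0,0,0,0,0,0]]]' --jaw -1

```text
clock: 31.55
tcp_pos: [0.7001, 0.0565, 0.0118]
orientation: [-0.0, 0.707, 0.707, 0.002]
wrist_force: [-0.8, 1.0, -0.7]
finger_gap: 0.0002
grip_force: 0.0
```

```bash
cat > sp.py <<'E'
from mv import *
s,p,R=cur();print(s['clock'],p,s['wrist_force'],s['finger_gap'])
for c,w in(('top',(235,300,125,150)),('scene',(255,335,275,310))):
    im=snap(c);H=cv2.cvtColor(im,cv2.COLOR_RGB2HSV);m=((H[...,0]<=18)&(H[...,0]>=5)&(H[...,1]>150)).astype(np.uint8)
    k=np.zeros_like(m);k[w[2]:w[3],w[0]:w[1]]=1;m*=k;ys,xs=np.nonzero(m)
    if len(xs): print(c,len(xs),xs.min(),xs.max(),ys.min(),ys.max(),atz(c,(xs.min(),ys[xs<xs.min()+3].mean()),.01),atz(c,(xs.max(),ys[xs>xs.max()-3].mean()),.01))
    for z in(.011,0): print([proj(c,p+R.apply([x,0,z])).round(1).tolist() for x in(-.011,0,.011)])
E
python3 sp.py
```

```text
31.55 [0.7001 0.0565 0.0118] [-0.7863  1.0225 -0.7032] 0.00021505992851383012
[[276.1, 138.0], [272.1, 138.0], [268.0, 138.0]]
[[276.1, 136.9], [272.0, 136.9], [267.9, 136.9]]
scene 198 264 299 278 295 [ 0.7053 -0.0108  0.01  ] [0.7038 0.072  0.01  ]
[[287.8, 293.3], [292.5, 293.6], [297.1, 293.9]]
[[287.9, 290.0], [292.6, 290.4], [297.2, 290.7]]
```

```bash
python3 - <<'E'
from mv import *
a=snap('scene').astype(int);s,p,R=cur()
o=np.load('im.npz')['scene'].astype(int)
for r in range(262,300,2): print(r,' '.join('%3d'%v for v in a[r,276:310].mean(1)),'|',' '.join('%2d'%(abs(a[r,c]-o[r,c]).max()) for c in range(276,310,3)))
for h in(0,.01,.02,.03,.04,.05): print(h,[proj('scene',[.7001+d,.0565,h]).round(1).tolist() for d in(-.015,0,.015)])
E
```

```text
262  63  64  59  63  87  95  89  87  88  41  12   6  16  28  70  87  87  69  38  24  20  20  12  21  48  85  86  84  82  88  88  88  86  88 | 33 34 11 56 79 12 65 76 52  1  1  2
264  65  66  64  62  67  82  88  88  85  41  15  11   3  26  79  89  90  87  45  22  18  10   5  29  66  82  87  87  89  86  88  86  85  83 | 29 36  9 61 91 12 50 91 32 14  8 10
266  63  65  65  66  54  56  80  87  71  34  14  10   9  37  81  88  90  85  48  18  16   9  11  25  60  81  84  88  84  85  84  82  89  82 | 33 30 16 62 95  9 47 91 31 10 12 18
268  61  61  62  63  55  53  56  79  84  60  37  28  14  45  81  89  89  83  45  20  19  16  19  34  74  82  87  90  86  83  88  87  88  90 | 32 35 39 33 79  7 54 79 23  9  9  8
270  64  63  64  65  52  56  79  86  84  84  61  42  36  54  76  84  84  77  65  64  63  48  73  84  88  82  83  82  81  83  85  85  87  83 | 25 34 16 12 60 10 29 47  4 11 14 13
272  68  64  65  58  57  72  84  87  86  64  36  30  28  50  65  73  71  61  30  31  29  24  56  84  88  88  85  83  86  84  84  85  86  83 | 34 37 10 34 73 21 70 72  8 13 10 11
274  62  64  63  56  49  56  77 
[... 1902 characters left out ...]
 5  6  5  3  6  4  3  7
296 101 101  92  85  83  86  85  82  81  87  83  86  85  84  85  86  86  86  86  85  88  85  91  83  89  88  87  83  82  85  87  87  80  81 |  4  2  1  3  2  2  3  4  3  1  5  4
298 101 103  96  90  83  86  86  86  83  84  85  86  89  88  85  86  86  85  81  86  87  83  83  84  83  84  86  86  84  85  85  87  82  84 |  3  8 13 12 11  7 17 11 11 14 12  7
0 [[292.8, 289.2], [292.4, 293.8], [292.0, 298.5]]
0.01 [[293.0, 286.3], [292.6, 290.9], [292.1, 295.6]]
0.02 [[293.1, 283.3], [292.7, 287.9], [292.3, 292.6]]
0.03 [[293.2, 280.4], [292.8, 284.9], [292.4, 289.6]]
0.04 [[293.3, 277.4], [292.9, 281.9], [292.5, 286.6]]
0.05 [[293.5, 274.3], [293.1, 278.9], [292.6, 283.6]]
```

Emit:
drive_tool --series '[[[0,0,0,0,0,0],[0,0,0,0,0,0],[0,0,0,0,0,0],[0,0,0.06,0,0,0],[0,0,0.05,0,0,0],[0,0,0.04,0,0,0],[0,0,0,0,0,0]]]' --jaw -0.2

```text
clock: 32.58
tcp_pos: [0.6995, 0.0566, -0.0071]
orientation: [-0.001, 0.707, 0.707, 0.001]
wrist_force: [-0.1, -0.6, -0.7]
finger_gap: 0.0339
grip_force: 0.0
```

Emit:
drive_tool --series '[[[0,0,0,0,0,0],[0,0,0,0,0,0],[0,0,0,0,0,0],[0,0,0,0,0,0]]]' --jaw -1

```text
clock: 33.08
tcp_pos: [0.7002, 0.0566, -0.006]
orientation: [-0.0, 0.707, 0.707, 0.002]
wrist_force: [0.2, -0.7, 0.1]
finger_gap: 0.0002
grip_force: 0.0
```

Emit:
drive_tool --series '[[[0,0,0,0,0,0],[0,0,0,0,0,0],[0,0,0,0,0,0],[0,0,0.055,0,0,0],[0,0,0,0,0,0]]]' --jaw -0.2

```text
clock: 33.7
tcp_pos: [0.6994, 0.0566, -0.0138]
orientation: [-0.001, 0.707, 0.707, 0.001]
wrist_force: [-0.3, 0.9, 0.1]
finger_gap: 0.034
grip_force: 0.0
```

Emit:
drive_tool --series '[[[0,0,0,0,0,0],[0,0,0,0,0,0],[0,0,0,0,0,0],[0,0,0,0,0,0]]]' --jaw -1

```text
clock: 34.2
tcp_pos: [0.7002, 0.0566, -0.0127]
orientation: [-0.0, 0.707, 0.707, 0.002]
wrist_force: [1.3, -0.1, 0.1]
finger_gap: -0.0001
grip_force: 0.0
```

```bash
python3 - <<'E'
from mv import *
a=snap('scene').astype(int);s,p,R=cur();print(p,s['wrist_force'],s['finger_gap'])
for r in range(278,302,2): print(r,' '.join('%3d'%v for v in a[r,276:310].mean(1)))
E
```

```text
[ 0.7002  0.0566 -0.0127] [ 0.7798  0.6701 -0.2657] 0.00020844138055104209
278  63  60  56  51  51  53  49  50  51  57  48  53  37  72  83  84  88  73  62  55  62  57  78  85  86  84  81  79  80  81  80  88  84  82
280  67  61  57  48  50  50  53  50  49  31  32  29  36  63  66  70  65  52  27  32  27  36  78  87  87  88  88  85  86  82  81  84  84  84
282  70  68  56  49  50  54  54  53  49  34  30  26  38  62  64  65  68  50  33  34  35  47  77  82  83  81  87  84  86  87  86  83  84  81
284  61  64  58  53  52  53  50  50  52  40  16   8  15  24  28  30  24  22  10  11  23  56  75  85  80  84  84  84  78  83  87  82  86  89
286  65  62  53  51  51  51  54  52  53  52  44  48  41  22   9  13  15   9  20  42  50  83  85  81  86  85  87  85  86  87  88  86  84  86
288  69  72  62  54  54  56  54  55  55  53  57  61  60  30  18  13  20  25  42  88  85  91  87  85  83  85  85  86  87  85  85  85  79  84
290  65  65  65  54  51  49  50  60  51  53  52  67  58  36  22  24  19  20  46  93  90  86  83  83  85  85  87  78  84  89  86  85  84  82
292  86  92  93  93  97  95  95  93  89  70  63  68  53  37  38  38  36  34  52  92  92  89  84  85  97  97  96  96  96  98  96  97  95  95
294  78  78  81  83  85  85  77  73  77  74  78  75  74  70  73  75  72  74  74  76  77  74  78  76  89  84  81  81  87  83  86  87  86  87
296 100  99  92  81  91  87  80  83  84  85  84  84  84  88  89  85  83  86  89  87  84  86  90  84  87  89  85  85  85  85  83  80  83  84
298 101 102  97  91  91  88  83  85  80  82  86  87  87  84  83  82  80  85  84  86  83  82  82  83  80  86  85  83  81  85  83  83  83  84
300 103  99  90  90  85  85  88  88  87  88  83  88  87  85  81  83  85  82  90  86  85  83  85  82  86  84  88  82  82  83  86  84  87  82
```

Emit:
drive_tool --series '[[[0,0,0,0,0,0],[0,0,0,0,0,0],[0,0,0,0,0,0],[0,0,0.065,0,0,0],[0,0,0,0,0,0]]]' --jaw -0.2

```text
clock: 34.88
tcp_pos: [0.6993, 0.0566, -0.0218]
orientation: [-0.001, 0.707, 0.707, 0.001]
wrist_force: [0.6, 0.5, 0.3]
finger_gap: 0.0343
grip_force: 0.0
```

Emit:
drive_tool --series '[[[0,0,0,0,0,0],[0,0,0,0,0,0],[0,0,0,0,0,0],[0,0,0,0,0,0]]]' --jaw -1

```text
clock: 35.38
tcp_pos: [0.7002, 0.0566, -0.0206]
orientation: [-0.0, 0.707, 0.707, 0.002]
wrist_force: [-0.3, 0.3, -0.9]
finger_gap: 0.0105
grip_force: 30.9
```

Emit:
drive_tool --series '[[[0,0,-0.05,0,0,0],[0,0,-0.1,0,0,0],[0,0,-0.15,0,0,0],[0,0,-0.2,0,0,0],[0,0,-0.2,0,0,0],[0,0,0,0,0,0]]]'

```text
clock: 36.12
tcp_pos: [0.7025, 0.0563, 0.0674]
orientation: [0.002, 0.707, 0.707, 0.004]
wrist_force: [1.2, 0.2, 0.6]
finger_gap: 0.0108
grip_force: 30.9
```

```bash
python3 - <<'E'
from mv import *
s,p,R=cur();print(p,s['wrist_force'],s['finger_gap'])
im=snap('scene');H=cv2.cvtColor(im,cv2.COLOR_RGB2HSV)
m=((H[...,0]<=18)&(H[...,0]>=5)&(H[...,1]>150)).astype(np.uint8);m[:, :240]=0;m[:,340:]=0;m[:240]=0;m[310:]=0
ys,xs=np.nonzero(m)
for c in range(xs.min(),xs.max()+1,4): print(c,ys[xs==c].min(),ys[xs==c].max())
z=p[2]+.0206
for y in(-.011,.074): print([proj('scene',[.6995+d,y,z+h]).round(1).tolist() for d,h in((-.006,.01),(.006,0))])
# blade: difference with clean image
o=np.load('im.npz')['scene'].astype(int);d=np.abs(im.astype(int)-o).max(2)
print(proj('scene',[.6995,.142,z]),proj('scene',[.6995,.115,z]))
for r in range(260,284,2): print(r,' '.join('%3d'%v for v in im[r,296:336:2].mean(1)))
rows([([.4843,.0742,.05],176.6,0,14,90,0)])
E
```

```text
[0.7025 0.0563 0.0674] [1.2433 0.1946 0.553 ] 0.010789380457756209
264 262 267
268 262 267
272 263 268
276 263 268
280 264 268
284 264 268
288 259 259Traceback (most recent call last):
  File "<stdin>", line 6, in <module>
    return umr_minimum(a, axis, None, out, keepdims, initial, where)
ValueError: zero-size array to reduction operation minimum which has no identity
```

```bash
python3 - <<'E'
from mv import *
s,p,R=cur();print(p,s['wrist_force'],s['joint_pos'])
rows([([.4838,.0743,.05],176.6,0,14,90,0)])
E
```

```text
[0.7013 0.0563 0.0655] [ 0.6328  0.1126 -0.2299] [-0.0351  0.6215  0.1826  1.1262  0.0028  1.5363]
[[0.011, -0.13, 0.008, 0.002, -0.001, -0.035], [0.024, -0.127, 0.01, -0.0, 0.0, -0.034], [0.039, -0.124, 0.009, -0.0, 0.0, -0.034], [0.051, -0.12, 0.009, -0.0, 0.0, -0.035], [0.064, -0.113, 0.009, -0.0, 0.0, -0.034], [0.075, -0.105, 0.01, -0.0, 0.0, -0.034], [0.087, -0.097, 0.009, -0.0, 0.0, -0.035], [0.097, -0.087, 0.009, -0.0, 0.0, -0.034], [0.105, -0.076, 0.009, -0.0, 0.0, -0.034], [0.113, -0.064, 0.01, -0.0, 0.0, -0.035], [0.119, -0.052, 0.009, -0.0, 0.0, -0.034], [0.124, -0.038, 0.009, -0.0, 0.0, -0.035], [0.128, -0.025, 0.009, -0.0, -0.0, -0.034], [0.129, -0.011, 0.009, -0.0, -0.0, -0.034]] [0.4838 0.0743 0.0501]
```

Emit:
drive_tool --series '[[[0.011,-0.13,0.008,0.002,-0.001,-0.035],[0.024,-0.127,0.01,0,0,-0.034],[0.039,-0.124,0.009,0,0,-0.034],[0.051,-0.12,0.009,0,0,-0.035],[0.064,-0.113,0.009,0,0,-0.034],[0.075,-0.105,0.01,0,0,-0.034],[0.087,-0.097,0.009,0,0,-0.035],[0.097,-0.087,0.009,0,0,-0.034],[0.105,-0.076,0.009,0,0,-0.034],[0.113,-0.064,0.01,0,0,-0.035],[0.119,-0.052,0.009,0,0,-0.034],[0.124,-0.038,0.009,0,0,-0.035],[0.128,-0.025,0.009,0,0,-0.034],[0.129,-0.011,0.009,0,0,-0.034],[0,0,0,0,0,0],[0,0,0,0,0,0]]]'

```text
clock: 38.17
tcp_pos: [0.483, 0.0743, 0.0486]
orientation: [-0.002, 0.031, 1.0, -0.0]
wrist_force: [-0.4, -0.2, -0.4]
finger_gap: 0.0102
grip_force: 30.9
```

```bash
cat > sp2.py <<'E'
from mv import *
s,p,R=cur();print(s['clock'],p,s['wrist_force'],s['finger_gap'])
for c,w in(('top',(235,310,160,270)),('scene',(255,335,190,270))):
    im=snap(c);H=cv2.cvtColor(im,cv2.COLOR_RGB2HSV);m=((H[...,0]<=18)&(H[...,0]>=8)&(H[...,1]>150)&(H[...,2]>90)).astype(np.uint8)
    k=np.zeros_like(m);k[w[2]:w[3],w[0]:w[1]]=1;m*=k;ys,xs=np.nonzero(m)
    if len(xs)>5:
        z=.012
        lo,hi=ys.min(),ys.max();print(c,len(xs),lo,hi,atz(c,(xs[ys<lo+3].mean(),lo),z),atz(c,(xs[ys>hi-3].mean(),hi),z))
delta([.4838,.0743,-.0160],toolR(176.6,0))
E
python3 sp2.py
```

```text
38.175 [0.483  0.0743 0.0486] [-0.4166 -0.2262 -0.4415] 0.010159742686265828
scene 88 209 231 [0.384 0.072 0.012] [0.4811 0.0675 0.012 ]
q [-0.0114  0.2614 -0.4342  0.8786 -0.0008  0.0501] p [0.4833 0.0743 0.0487] F [ 0.6763 -0.2309  0.3672]
shift now-frame [-0.0062  0.0011  0.5396] turn [-0.0003 -0.0011 -0.0007] deg 0.2339465237499842
shift after-turn frame [-0.0044  0.0005  0.5396]
```

Emit:
drive_tool --series '[[[-0.005,0,0.12,0,-0.001,0],[0,0,0.13,0,0,0],[0,0,0.12,0,0,0],[0,0,0.08,0,0,0],[0,0,0.04,0,0,0],[0,0,0.025,0,0,0],[0,0,0,0,0,0],[0,0,0,0,0,0]]]'

```text
clock: 39.28
tcp_pos: [0.4833, 0.0743, -0.0126]
orientation: [-0.0, 0.03, 1.0, -0.0]
wrist_force: [-0.1, 0.4, -0.7]
finger_gap: 0.0109
grip_force: 30.9
```

Emit:
drive_tool --series '[[[0,0,0.008,0,0,0],[0,0,0,0,0,0],[0,0,0,0,0,0]]]'

```text
clock: 39.65
tcp_pos: [0.483, 0.0743, -0.0139]
orientation: [-0.0, 0.03, 1.0, -0.0]
wrist_force: [-0.9, 0.4, 0.1]
finger_gap: 0.0106
grip_force: 30.9
```

Emit:
drive_tool --series '[[[0,0,0.008,0,0,0],[0,0,0.008,0,0,0],[0,0,0,0,0,0],[0,0,0,0,0,0]]]'

```text
clock: 40.15
tcp_pos: [0.4829, 0.0742, -0.0159]
orientation: [-0.0, 0.03, 1.0, -0.0]
wrist_force: [-0.6, 0.2, -0.8]
finger_gap: 0.0109
grip_force: 30.9
```

Emit:
drive_tool --series '[[[0,0,0.006,0,0,0],[0,0,0,0,0,0],[0,0,0,0,0,0]]]'

```text
clock: 40.52
tcp_pos: [0.483, 0.0743, -0.0166]
orientation: [-0.0, 0.03, 1.0, -0.0]
wrist_force: [0.2, 0.0, -0.7]
finger_gap: 0.0105
grip_force: 30.9
```

Nearly at the floor; a touch more, then release and retreat.

Emit:
drive_tool --series '[[[0,0,0.006,0,0,0],[0,0,0,0,0,0],[0,0,0,0,0,0]]]'

```text
clock: 40.9
tcp_pos: [0.483, 0.0743, -0.0168]
orientation: [-0.0, 0.03, 1.0, -0.0]
wrist_force: [-2.0, 0.0, 5.6]
finger_gap: 0.0109
grip_force: 31.6
```

Emit:
drive_tool --series '[[[0,0,0,0,0,0],[0,0,0,0,0,0],[0,0,0,0,0,0],[0,0,0,0,0,0]]]' --jaw -0.4

```text
clock: 41.4
tcp_pos: [0.4829, 0.0743, -0.0174]
orientation: [-0.0, 0.03, 1.0, -0.0]
wrist_force: [-0.7, -0.0, 0.2]
finger_gap: 0.0254
grip_force: 0.0
```

Emit:
drive_tool --series '[[[0,0,-0.06,0,0,0],[0,0,-0.15,0,0,0],[0,0,-0.25,0,0,0],[0,0,-0.35,0,0,0],[0,0,-0.35,0,0,0],[0,0,-0.35,0,0,0],[0,0,-0.35,0,0,0],[-0.35,0,0,0,0,0],[-0.35,0,0,0,0,0],[0,-0.4,0,0,0,0],[0,-0.4,0,0,0,0],[0,-0.4,0,0,0,0],[0,-0.4,0,0,0,0],[0,-0.4,0,0,0,0],[0,0,0,0,0,0],[0,0,0,0,0,0]]]'

```text
clock: 43.4
tcp_pos: [0.5523, -0.17, 0.2062]
orientation: [-0.001, 0.03, 1.0, -0.0]
wrist_force: [0.2, 0.1, 0.8]
finger_gap: 0.0253
grip_force: 0.0
```

```bash
cat > fin.py <<'E'
from fit import *
from mv import cur
s,p,R=cur();print(s['clock'],p,s['wrist_force'],s['finger_gap'])
for c,w in(('top',(235,310,170,265)),('scene',(255,335,195,265))):
    im=snap(c);H=cv2.cvtColor(im,cv2.COLOR_RGB2HSV)
    g=((H[...,0]>=50)&(H[...,0]<=80)&(H[...,1]>110)).astype(np.uint8)
    m=((H[...,0]<=18)&(H[...,0]>=9)&(H[...,1]>140)&(H[...,2]>110)).astype(np.uint8)
    k=np.zeros_like(m);k[w[2]:w[3],w[0]:w[1]]=1;m*=k;ys,xs=np.nonzero(m);print(c,len(xs))
    if len(xs)<8: continue
    q=[]
    for r in (ys.min(),ys.max()):
        q.append(atz(c,(xs[abs(ys-r)<3].mean(),r),.012))
    print('handle ends',q)
    b,zb=.4,.0
    for l in('spatula','jar'):
        for r in models.silhouettes(l,c)[:5]: print(l,round(r['score'],2),r['location'],np.argwhere(r['region']).min(0)[::-1],np.argwhere(r['region']).max(0)[::-1])
    c2,s2=np.cos(-.06),np.sin(-.06); Rt=np.array([[c2,-s2],[s2,c2]])
    print('slot frame',[(Rt.T@(x[:2]-[.4763,.0747])).round(4) for x in q])
    print('slot centre px',proj(c,[.4763,.0747,.004]))
    jm=((H[...,0]>=100)&(H[...,0]<=130)&(H[...,1]>100)); wj=(105,150,165,240) if c=='scene' else (430,480,175,215)
    yy,xx=np.nonzero(jm[wj[2]:wj[3],wj[0]:wj[1]]); print('jar px',xx.min()+wj[0],xx.max()+wj[0],yy.min()+wj[2],yy.max()+wj[2])
E
python3 fin.py
```

```text
43.4 [ 0.5523 -0.17    0.2062] [0.2361 0.092  0.8135] 0.025321486083383034
top 128
handle ends [array([0.5455, 0.07  , 0.012 ]), array([0.466 , 0.0738, 0.012 ])]
spatula 0.88 [186.3, 298.3] [171 262] [207 335]
spatula 0.66 [129.1, 127.7] [112  93] [142 164]
spatula 0.49 [263.7, 226.8] [262 196] [270 251]
slot frame [array([ 0.0694, -0.0005]), array([-0.0102, -0.0015])]
slot centre px [266.0221 220.35  ]Traceback (most recent call last):
  File "fin.py", line 21, in <module>
    yy,xx=np.nonzero(jm[wj[2]:wj[3],wj[0]:wj[1]]); print('jar px',xx.min()+wj[0],xx.max()+wj[0],yy.min()+wj[2],yy.max()+wj[2])
                                                                  ~~~~~~^^
    return umr_minimum(a, axis, None, out, keepdims, initial, where)
ValueError: zero-size array to reduction operation minimum which has no identity
```

```bash
python3 - <<'E'
from h import *
a=snap('scene');H=cv2.cvtColor(a,cv2.COLOR_RGB2HSV);m=(H[...,0]>=100)&(H[...,0]<=130)&(H[...,1]>100)
yy,xx=np.nonzero(m[165:240,105:150]);print(len(xx),xx.min()+105,xx.max()+105,yy.min()+165,yy.max()+165,env.get_state()['clock'])
if len(xx)>650: print(order.hand_in())
E
```

```text
714 111 134 186 226 43.6
the job is handed in; nothing more can be done
None
```

I handed the job in at 43.6 s: the blue jar stands upside down on the free peg's yellow seat, and the small orange-handled spatula lies flat and lengthwise within a few mm of the middle of the empty tray compartment. Camera readings just before hand-in confirmed the jar and the spatula; I did not re-check the bystanders. The joint 3 reading reached 1.264 rad while I lined up the jar grasp, just over its stated 1.26 limit.

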